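Tilt the milling-ball tray and scoop the balls into the jar

ROBOT

A 6-joint arm with a two-finger parallel gripper is mounted at the origin on a cart in front of the work surface, level with it; the furniture and walls round the work are solid. World frame = base frame: x ahead of the robot, y to its left, z up, the work surface at z = 0. Lengths are in m, angles in rad, forces in N, time in s.
With the tool pointing down it reaches from about 0.3 to 0.85 m from the base axis. Payload 4.2 kg.
Tool frame: the origin (TCP) lies midway between the tips of the shut fingers; the grasp point (between the pads) lies 19 mm behind it; z points along the fingers, y is the line along which they close (so a half turn about z gives the same grasp; the last joint's range is limited). The gripper opens to 91 mm and grips with 3 to 60 N. Pads are 32 mm wide; open, the fingers measure 118 mm over their backs; the gripper's body (76 mm by 178 mm) begins 60 mm behind the grasp point.
Start: joints at [1.307, 0.32, 1.565, -0, 1.257, -0.02], TCP at [0.139, 0.558, 0.214] pointing down, gripper open.
Joint ranges: [-3.11, 3.11], [-0.84, 2.01], [0.21, 2.61], [-1.34, 4.49], [0.05, 2.63], [-2.56, 2.56]. Speed limits (rad/s): [2.57, 2.57, 3.14, 3.14, 3.14, 3.14].

INTERFACE

Orientations are given as a unit quaternion [w, x, y, z].
In Python, from plant import manip gives the robot as it stands.
- The arm moves only by the tool jog_arm, never from a script. Its argument "plan" is one flat list of numbers, 5 for each row, row after row: the finger opening in cm, from 0 to 9.12, then the shift along the tool's x, y, z in cm, then the turn about the tool's z in degrees. A call has 1 to 20 rows; each row shifts and turns the commanded pose from where the row before left it, along the tool's axes as they then stand; what a row does not reach is not made up. A row lasts 1/10 s, in which the tool goes at most 50 mm and 8.59 degrees, less where a joint would pass 70% of its speed; a pose out of reach is approached as far as the arm can. A call with a gripper value outside its range is refused whole. The fingers move at their own pace and stop on an object; "force" is the grip in N (left out, the last holds). Time passes only in rows, so rows that do not move let the fingers close. It gives the time, the measured TCP pose, the force, the opening and the grip force at its end, in the units of the state.
- manip.get_state(): the state, without advancing time (a new reading comes with each control period).
- manip.grab_frame(name): name is "scene" or "top"; returns the picture (384x512x3 uint8, red, green, blue); there is no depth.
- manip.camera_model(name): a dict with "camera_matrix" (3x3 intrinsics, pixels), "rvec" (rotation vector, rad) and "tvec" (3), from world to camera coordinates, as OpenCV has them. Camera axes: x right, y down, z forward; pixel columns grow to the right and rows downward; lengths in m; the calibration is good to about 2 mm. A picture is of the moment at which its call begins. camera_model takes no time and is no camera call.
- manip.hand_in(): hands the job in; it is judged then, once.
The state is a dict: "time": time; "joint_pos": joint angles; "qvel": joint speeds; "tau": joint torques, N m; "eef_pos": TCP position; "eef_rot": TCP orientation; "wrist_force": force on the tool from outside, world axes, zero at the start; "ft_torque": the same for the moment, N m; "finger_gap": finger opening in m; "grasp_force": force on a finger pad.
Only numpy, scipy, OpenCV 4.12 (cv2) and the standard library are available. Lean on these libraries where they do the work, as an engineer would, in place of code of your own. Each camera call takes 0.05 s, during which the arm holds its last target. There are 200 camera calls.

TASK

Raise the ball tray by its handle to its upper stop and let go, so that it stays tilted and all six milling balls pile up in the narrow end. Then use the hand scoop to gather the balls and tip them all into the open steel jar, without touching the balls with the gripper, and stand the scoop back upright on the worktop. Leave the jar upright and do not disturb the bottles, the cover-glass box or the memory stick.

Things in the scene. Friction and masses are not known exactly. Their poses are not given: they have to be found in the camera images.
- tray (a joint): tilt of the tray about the hinge at its narrow low end: 0 = level (as found), grows as the handle end is raised, 0.24 rad = upper stop. A stiff friction hinge: the tray stays at whatever tilt it is left; raising it takes about 9 N at the handle.
- tray_low (a point): floor point at the middle of the inside face of the short wall closing the tray's narrow end. Its axes tilt with the tray: +x along the floor towards the handle end, y across, z normal to the floor. From here the inside is a pocket 56 mm wide to x = 41 mm, a funnel widening to 110 mm at x = 66 mm, then 110 mm wide to the far wall at x = 150 mm. Walls 28 mm high (40 mm round the pocket), 3 to 4 mm thick.
- tray_hinge (a point): middle of the tray's hinge axis (parallel to the tray's y), under the narrow end, 4 mm behind (-x) and 4 mm below tray_low, 22 mm above the worktop. The shallow dark steel tray stands on a grey stand fixed to the worktop, its narrow end roughly towards the robot; level, its floor is 26 mm above the worktop.
- tray_handle (a point): middle of the tray's white handle, a round bar 10 mm thick and 64 mm long, parallel to the tray's y, 199 mm along +x and 16 mm above tray_low, 45 mm outside the far wall, 42 mm above the worktop when level. Pinch it from above, one finger on either long side; the bar may turn in the grip.
- scoop_grip (a point): grip point of the hand scoop, on its upright white handle, 75 mm above the underside. The handle is a flat post 12 mm thick (x) and 26 mm wide (y); its top is 100 mm above the underside. The scoop stands on its flat floor, z up; its mouth faces -x. It weighs about 0.12 kg.
- scoop_lip (a point): middle of the front lower edge of the scoop's mouth, 66 mm in -x and 75 mm below scoop_grip; same axes. The steel scoop is a flat shovel: floor 1.6 mm thick, 52 mm wide outside and 48 mm inside, reaching 72 mm in +x from the lip; side walls 18 mm high, stepping down to 5 mm near the lip; back wall 20 mm high, 58 mm behind the lip.
- jar_rim (a point): centre of the mouth of the open round steel milling jar, at rim height 60 mm above the worktop; inside diameter 90 mm at the mouth and 86 mm below it, outside 100 mm at the rim, inner floor 8 mm above the worktop; loose, about 0.6 kg.
- ball0_c (a point): centre of one of six equal white polished ceramic milling balls, 15 mm diameter, 12 g, slippery and rolling freely; lying in the wide part of the level tray at the start
- ball1_c (a point): centre of one of six equal white polished ceramic milling balls, 15 mm diameter, 12 g, slippery and rolling freely; lying in the wide part of the level tray at the start
- ball2_c (a point): centre of one of six equal white polished ceramic milling balls, 15 mm diameter, 12 g, slippery and rolling freely; lying in the wide part of the level tray at the start
- ball3_c (a point): centre of one of six equal white polished ceramic milling balls, 15 mm diameter, 12 g, slippery and rolling freely; lying in the wide part of the level tray at the start
- ball4_c (a point): centre of one of six equal white polished ceramic milling balls, 15 mm diameter, 12 g, slippery and rolling freely; lying in the wide part of the level tray at the start
- ball5_c (a point): centre of one of six equal white polished ceramic milling balls, 15 mm diameter, 12 g, slippery and rolling freely; lying in the wide part of the level tray at the start
- oil_bottle: small dropper bottle, about 31 mm wide and 73 mm tall, bystander; origin at the middle of its underside
- cover_box: small square cover-glass box, 27x27x16 mm, bystander; origin at the middle of its underside
- stain_bottle: larger dropper bottle, 44 mm wide and 108 mm tall, bystander; origin at the middle of its underside
- usb_stick: memory stick lying flat, 56x19x9 mm, bystander; origin at the middle of its underside
Not all that is in view belongs to the job. Leave any brown look-alike of the part that bears scoop_grip alone.

How it is judged:
By the outcome, as a careful person would: the job done as asked, in the order asked, and still so for the second after the job is handed in, with the robot touching nothing.
It also fails if it takes over 64 s, if anything falls off the work surface, if the arm or the gripper's body presses on something with over 40 N, if the wrist force passes 120 N, or if a joint passes its speed limit or range.

## Working session

There is one attempt and no reset: what is moved stays moved. The work goes in short steps, Python scripts to look and compute and a tool call to move; the robot and the scene stay as the last step left them, time stands still between calls to the robot, and variables do not carry over. Pictures are saved under pics/ and viewed, at most 10 in all, crops included, and the job is handed in when it is done.

Besides the shell and the picture viewer there is one more tool, called as a command line: name --argument value ..., lists and objects as JSON in quotes. jog_arm: Moves the arm, as the interface text tells. Its arguments: {"type":"object","properties":{"plan":{"type":"array","items":{"type":"number"}},"force":{"type":"number"}},"required":["plan"]}

```bash
mkdir -p pics; ls
cat > h.py <<'E'
import numpy as np,cv2
from plant import manip
def cam(n):
    m=manip.camera_model(n);K=np.array(m["camera_matrix"],float);R=cv2.Rodrigues(np.array(m["rvec"],float))[0];t=np.array(m["tvec"],float).ravel();return K,R,t
def ray(n,u,v,z):
    K,R,t=cam(n);c=-R.T@t;d=R.T@np.linalg.inv(K)@np.array([u,v,1.]);return c+d*(z-c[2])/d[2]
def proj(n,p):
    K,R,t=cam(n);q=K@(R@np.array(p,float)+t);return q[:2]/q[2]
def save(n,f,crop=None,s=1):
    im=manip.grab_frame(n)[:,:,::-1]
    if crop: x0,y0,x1,y1=crop;im=im[y0:y1,x0:x1]
    cv2.imwrite("pics/"+f,cv2.resize(im,None,fx=s,fy=s,interpolation=cv2.INTER_CUBIC))
E
python3 - <<'E'
from h import *
a=manip.grab_frame("top");b=manip.grab_frame("scene")
np.save("top0.npy",a);np.save("scene0.npy",b)
im=np.vstack([a,b])[:,:,::-1]
cv2.imwrite("pics/t0.png",cv2.resize(a[:,:,::-1],(800,600)));cv2.imwrite("pics/s0.png",cv2.resize(b[:,:,::-1],(800,600)))
for n in("top","scene"):
    K,R,t=cam(n);print(n,K[0,0],-R.T@t,R[2])
print(manip.get_state())
E
```

```text
pics
top 489.12783062426473 [0.3276408  0.19801903 1.46170654] [ 0.05456817 -0.00155052 -0.99850884]
scene 446.20594574098 [-0.11891804 -0.72540042  0.70329495] [ 0.4361482   0.7499269  -0.49737752]
{'time': 0.1, 'joint_pos': array([ 1.30702143e+00,  3.20212099e-01,  1.56557734e+00, -1.36783634e-06,
        1.25740704e+00, -1.99658406e-02]), 'qvel': array([ 0.00205698, -0.00131245, -0.00333298,  0.00064093, -0.00049296,
       -0.00122728]), 'tau': array([ 1.32236572e-03, -4.13328016e+01, -2.32507485e+01,  7.28450110e-02,
        4.22652788e-02, -4.65893743e-05]), 'eef_pos': array([0.13866406, 0.55754774, 0.2132056 ]), 'eef_rot': array([-1.12742098e-04,  1.21602572e-01,  9.92578547e-01, -7.93945296e-04]), 'wrist_force': array([ 0.33073938, -0.48326693, -0.21907094]), 'ft_torque': array([-0.01462204,  0.01429075, -0.05264589]), 'grasp_force': 0.0, 'finger_gap': 0.09110644697979728}
```

View pics/t0.png

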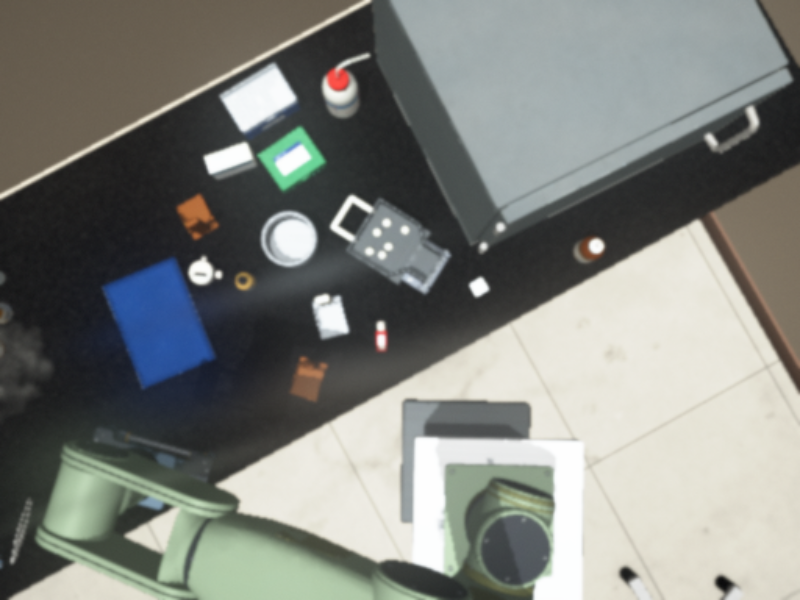

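View pics/s0.png

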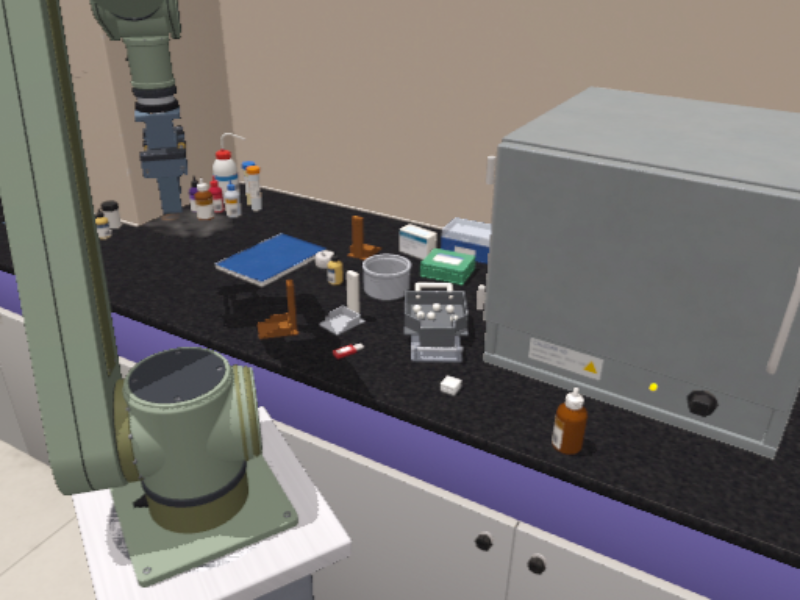

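The top view (800 px scale) shows the tray at (390,243), with its handle at (350,215) and narrow end at (435,275). The jar is at (290,240).

Candidates for the scoop:
- White-handled steel one, top (330,315), scene (350,300)
- Brown look-alike, top (310,378), scene (285,310)
- Brown look-alike, top (197,215), scene (360,240)

I choose the white-handled one. Next I'll crop it close.

Run:
```python
from h import *
a=np.load("top0.npy")[:,:,::-1];b=np.load("scene0.npy")[:,:,::-1]
A=cv2.resize(a[115:235,155:325],None,fx=4.7,fy=4.7,interpolation=cv2.INTER_CUBIC)
B=cv2.resize(b[160:260,195:325],None,fx=6,fy=6,interpolation=cv2.INTER_CUBIC)
cv2.imwrite("pics/ca.png",A);cv2.imwrite("pics/cb.png",B)
for u,v in[(256,192),(300,192),(256,230)]:print(ray("top",u,v,0))
```

```text
[0.40872554 0.19485083 0.        ]
[0.41169908 0.06315897 0.        ]
[0.29532695 0.19231171 0.        ]
```

View pics/ca.png

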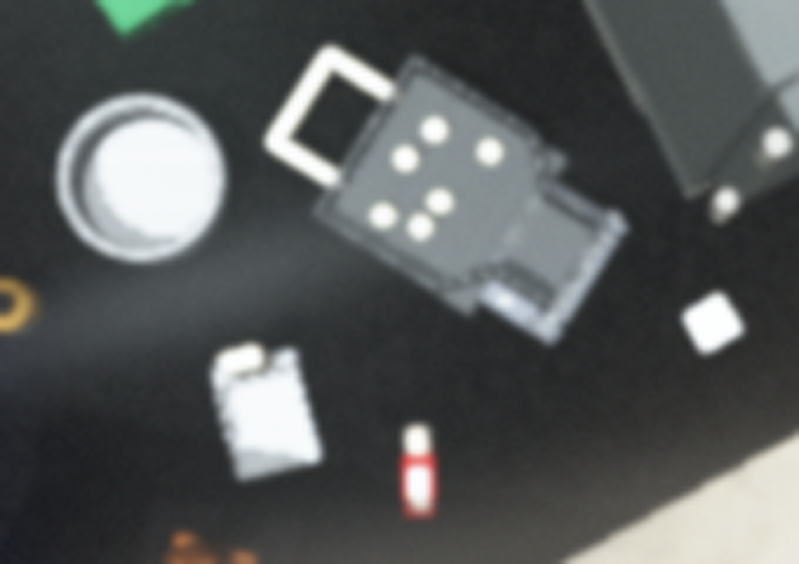

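View pics/cb.png

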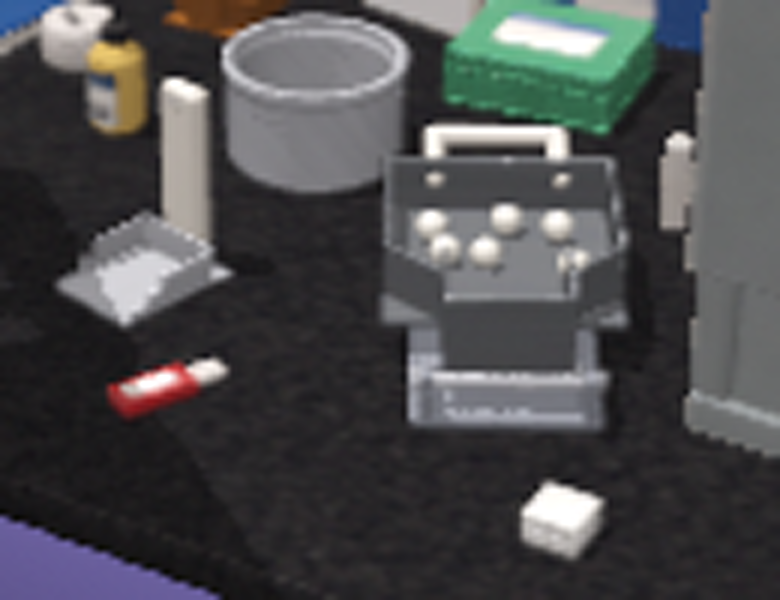

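Crop A confirms the white-handled scoop, with handle top at (240,357) and lip edge from (243,480) to (322,460). The tray handle bar runs from (272,140) to (330,50), the jar is centred at (141,178), and all six balls are in the wide part. Crop B shows the same scoop, with handle top at (185,88) and lip corners at (60,285) and (125,325). No brown part is involved.

Run:
```python
from h import *
A=lambda x,y,z:ray("top",154.6+x/4.7,114.6+y/4.7,z)
B=lambda x,y,z:ray("scene",194.6+x/6,159.6+y/6,z)
r=lambda *p:[print(n,np.round(q,4)) for n,q in p]
r(("h1",A(330,52,.042)),("h2",A(272,140,.042)),
("fw1",A(412,60,.054)),("fw2",A(320,208,.054)),
("nw1",A(622,222,.066)),("nw2",A(550,342,.066)),
("hB1",B(430,130,.046)),("hB2",B(562,130,.046)),
("nB1",B(425,375,.066)),("nB2",B(605,375,.066)),
("lip1",A(243,480,.0)),("lip2",A(322,460,.0)),("bk1",A(212,370,.018)),("bk2",A(297,350,.018)),("htop",A(240,357,.1)),
("lipB1",B(60,285,0)),("lipB2",B(125,325,0)),("lipBback",B(232,270,0)),("htopB",B(185,88,.1)),
("jar",A(141,178,.06)),("jarB",B(316,60,.06)),("usb",A(418,470,.005)),("cov",A(713,323,.016)))
# blobs of balls
a=np.load("top0.npy")
m=(a.min(2)>190).astype(np.uint8)
n,l,s,c=cv2.connectedComponentsWithStats(m)
for i in range(1,n):
    if 5<s[i,4]<900 and 155<c[i,0]<325 and 115<c[i,1]<235: print(s[i],np.round(ray("top",*c[i],.0335),4))
```

```text
h1 [0.5988 0.2906 0.042 ]
h2 [0.5428 0.3252 0.042 ]
fw1 [0.5927 0.2391 0.054 ]
fw2 [0.4996 0.2935 0.054 ]
nw1 [0.4937 0.1082 0.066 ]
nw2 [0.4193 0.1506 0.066 ]
hB1 [0.5389 0.3162 0.046 ]
hB2 [0.599  0.2825 0.046 ]
nB1 [0.3993 0.094  0.066 ]
nB2 [0.4671 0.0557 0.066 ]
lip1 [0.3315 0.3415 0.    ]
lip2 [0.3453 0.2917 0.    ]
bk1 [0.4001 0.3611 0.018 ]
bk2 [0.4139 0.308  0.018 ]
htop [0.404  0.3355 0.1   ]
lipB1 [0.3359 0.3392 0.    ]
lipB2 [0.3479 0.2892 0.    ]
lipBback [0.4181 0.3097 0.    ]
htopB [0.4027 0.3269 0.1   ]
jar [0.5148 0.4032 0.06  ]
jarB [0.5133 0.3916 0.06  ]
usb [0.3403 0.2304 0.005 ]
cov [0.437  0.0464 0.016 ]
[212 125  26  29 190] [0.564  0.2978 0.0335]
[171 136  31  34 644] [0.5181 0.3981 0.0335]
[245 140   5   5  23] [0.553  0.2247 0.0335]
[318 143   5   5  18] [0.5498 0.0107 0.0335]
[256 145   6   5  23] [0.5397 0.1897 0.0335]
[168 147   2   8   9] [0.5239 0.4554 0.0335]
[239 146   5   6  23] [0.5347 0.2421 0.0335]
[246 155   5   6  24] [0.5084 0.2207 0.0335]
[308 156   3   4  10] [0.5127 0.0416 0.0335]
[234 158   5   6  23] [0.4984 0.2558 0.0335]
[242 160   5   6  24] [0.4921 0.232  0.0335]
[259 177   8   5  20] [0.4461 0.1772 0.0335]
[301 178  11  12  90] [0.4359 0.049  0.0335]
[201 189  22  24 360] [0.3765 0.3252 0.0335]
[242 206   4   6  20] [0.3578 0.2303 0.0335]
[242 214   4   9  30] [0.3308 0.2295 0.0335]
```

The narrow-end direction is settled. I only get shifts plus turns about the tool's z, and the scoop has to tilt. So I'll first test in free air how the arm behaves at the edge of its reach, and whether the tool can tilt there.

jog_arm --plan '[9, 0, 0, -5, 0, 9, 0, 0, -5, 0, 9, 0, 0, -5, 0, 9, 0, 0, -5, 0, 9, 0, 0, -5, 0, 9, 0, 0, -5, 0, 9, 0, 0, -5, 0, 9, 0, 0, -5, 0, 9, 0, 0, -5, 0, 9, 0, 0, -5, 0]'

```text
time: 1.1
eef_pos: [0.1324, 0.5315, 0.6435]
eef_rot: [0.001, 0.122, 0.993, 0.006]
wrist_force: [0.7, 0.2, -1.1]
finger_gap: 0.09
grasp_force: 0.0
```

```bash
python3 -c "
from plant import manip
print(manip.get_state()['joint_pos'])"
```

```text
[ 1.30534372e+00  4.57668967e-01  2.23828162e-01  9.81182830e-04
  2.44858789e+00 -2.07843018e-02]
```

jog_arm --plan '[9, 0, 3, -4, 0, 9, 0, 3, -4, 0, 9, 0, 3, -4, 0, 9, 0, 3, -4, 0]'

```text
time: 1.5
eef_pos: [0.1354, 0.5443, 0.663]
eef_rot: [0.008, 0.121, 0.991, 0.063]
wrist_force: [0.3, 1.4, -1.2]
finger_gap: 0.0901
grasp_force: 0.0
```

```bash
python3 -c "
from plant import manip
s=manip.get_state();print(s['joint_pos'],s['qvel'])"
```

```text
[ 1.30478244  0.43063082  0.21526063  0.00404382  2.36847392 -0.01919324] [-0.00206493 -0.06427111 -0.00248544  0.00571671 -0.18124598  0.00365846]
```

The experiment worked: at the edge of reach the tool leans (0.127 rad here) and keeps the lean.

The scheme this gives:
1. Lean the fingers about 10° toward the narrow end of the tray.
2. Scoop with a pinch across the post's width, so the pitch is free.
3. Re-pinch fore and aft, so the pads square the scoop to the tool, lip up.
4. Pour by turning 180° about the tool's z.

To get the lean the other way, I'll move in close to the base.

```bash
cat >> h.py <<'E'
from scipy.spatial.transform import Rotation as Ro
def tool():
    s=manip.get_state();q=s["eef_rot"];return np.array(s["eef_pos"]),Ro.from_quat([q[1],q[2],q[3],q[0]]).as_matrix(),s
def to(p,g=0.019):
    """shift (cm, tool axes) bringing grasp point to p"""
    e,R,s=tool();G=e-g*R[:,2];print("shift cm",np.round(100*R.T@(np.array(p)-G),2),"n>=",round(np.linalg.norm(np.array(p)-G)/.05,1))
def info():
    e,R,s=tool();print("t",round(s["time"],2),"G",np.round(e-.019*R[:,2],4),"y az",round(np.degrees(np.arctan2(R[1,1],R[0,1])),1),"z",np.round(R[:,2],3),"tilt",round(np.degrees(np.arccos(-R[2,2])),2),"taz",round(np.degrees(np.arctan2(R[1,2],R[0,2])),1));print("q",np.round(s["joint_pos"],3),"F",np.round(s["wrist_force"],1),"gap",round(s["finger_gap"],4),"gf",s["grasp_force"])
E
python3 - <<'E'
from h import *
info();to([.15,.26,.33])
for x,y in[(690,420),(690,395)]:print(ray("scene",194.6+x/6,159.6+y/6,0))
E
```

```text
t 1.5 G [0.1348 0.542  0.6818] y az 76.0 z [ 0.031  0.123 -0.992] tilt 7.29 taz 76.0
q [ 1.305  0.431  0.215  0.004  2.368 -0.019] F [ 0.3  1.4 -1.2] gap 0.0901 gf 0.0
shift cm [ -8.28 -31.24  31.47] n>= 9.0
[0.54051543 0.08582748 0.        ]
[0.55299124 0.10275571 0.        ]
```

jog_arm --plan '[9, -0.8, -3.1, 3.1, 0, 9, -0.8, -3.1, 3.1, 0, 9, -0.8, -3.1, 3.1, 0, 9, -0.8, -3.1, 3.1, 0, 9, -0.8, -3.1, 3.1, 0, 9, -0.8, -3.1, 3.1, 0, 9, -0.8, -3.1, 3.1, 0, 9, -0.8, -3.1, 3.1, 0, 9, -0.8, -3.1, 3.1, 0, 9, -0.8, -3.1, 3.1, 0]'

```text
time: 2.5
eef_pos: [0.1483, 0.284, 0.343]
eef_rot: [0.008, 0.121, 0.991, 0.063]
wrist_force: [0.9, 0.0, 0.3]
finger_gap: 0.0899
grasp_force: 0.0
```

Run:
```python
from h import *
info()
A=lambda x,y,z:ray("top",154.6+x/4.7,114.6+y/4.7,z)
print(A(690,195,0),A(590,0,0))
```

```text
t 2.5 G [0.1477 0.2817 0.3619] y az 76.1 z [ 0.031  0.123 -0.992] tilt 7.28 taz 75.7
q [ 1.013 -0.233  1.84   0.039  1.414 -0.318] F [0.9 0.  0.3] gap 0.0899 gf 0.0
[0.51988601 0.06081506 0.        ] [0.64437933 0.12724244 0.        ]
```

jog_arm --plan '[9, 1, -3.8, 0, 0, 9, 1, -3.8, 0, 0, 9, 1, -3.8, 0, 0, 9, 1, -3.8, 0, 0]'

```text
time: 2.9
eef_pos: [0.0725, 0.1472, 0.325]
eef_rot: [0.008, 0.121, 0.991, 0.063]
wrist_force: [-0.3, 0.0, 0.8]
finger_gap: 0.0899
grasp_force: 0.0
```

Run:
```python
from h import *
info()
```

```text
t 2.9 G [0.0719 0.1449 0.3438] y az 76.1 z [ 0.031  0.122 -0.992] tilt 7.24 taz 75.8
q [ 0.948 -0.522  2.021  0.046  1.525 -0.379] F [-0.3  0.   0.8] gap 0.0899 gf 0.0
```

Pulling in close hits no joint limit, so I'll back off. Leaning outward already works, so I'll get it pointed the way I want by reaching out behind the robot at azimuth −120°, which is the direction of the tray's narrow end.

Run:
```python
from h import *
to([.196,.302,.60])
```

```text
shift cm [ -8.28  21.32 -23.11] n>= 6.5
```

jog_arm --plan '[9, -1.0, 2.7, -2.9, 0, 9, -1.0, 2.7, -2.9, 0, 9, -1.0, 2.7, -2.9, 0, 9, -1.0, 2.7, -2.9, 0, 9, -1.0, 2.7, -2.9, 0, 9, -1.0, 2.7, -2.9, 0, 9, -1.0, 2.7, -2.9, 0, 9, -1.0, 2.7, -2.9, 0, 9, 0, 0, 0, 7, 9, 0, 0, 0, 7, 9, -4.4, 0, 0, 7.2, 9, -4.4, 0, 0, 7.2, 9, -4.4, 0, 0, 7.2, 9, -4.4, 0, 0, 7.2, 9, -4.4, 0, 0, 7.2, 9, -4.4, 0, 0, 7.2]'

```text
time: 4.5
eef_pos: [0.3767, 0.123, 0.565]
eef_rot: [-0.023, 0.583, 0.81, 0.059]
wrist_force: [0.6, 0.5, -0.0]
finger_gap: 0.0904
grasp_force: 0.0
```

Run:
```python
from h import *
info()
```

```text
t 4.5 G [0.3761 0.1207 0.5838] y az 18.3 z [ 0.031  0.122 -0.992] tilt 7.22 taz 75.7
q [ 0.19  -0.014  1.116  0.125  1.983 -0.08 ] F [ 0.6  0.5 -0. ] gap 0.0904 gf 0.0
```

jog_arm --plan '[9, -4.8, 0, 0, 7.2, 9, -4.8, 0, 0, 7.2, 9, -4.8, 0, 0, 7.2, 9, -4.8, 0, 0, 7.2, 9, -4.8, 0, 0, 7.2, 9, -4.8, 0, 0, 7.2, 9, -4.8, 0, 0, 7.2, 9, -4.8, 0, 0, 7.2, 9, -4.8, 0, 0, 7.2, 9, -4.8, 0, 0, 7.2, 9, -4.8, 0, 0, 7.2, 9, -4.8, 0, 0, 7.2, 9, -4.8, 0, 0, 7.2, 9, -4.8, 0, 0, 7.2, 9, -4.8, 0, 0, 7.2, 9, -4.8, 0, 0, 7.2, 9, -4.8, 0, 0, 7.2, 9, -4.8, 0, 0, 7.2, 9, -4.8, 0, 0, 7.2]'

```text
time: 6.4
eef_pos: [-0.1369, -0.3651, 0.4894]
eef_rot: [-0.063, 0.968, -0.244, -0.0]
wrist_force: [1.1, -0.5, 0.2]
finger_gap: 0.0904
grasp_force: 0.0
```

Run:
```python
from h import *
info()
```

```text
t 6.4 G [-0.1374 -0.3674  0.5082] y az -118.4 z [ 0.03   0.121 -0.992] tilt 7.17 taz 76.0
q [-1.945  0.04   1.251 -0.018  1.974  0.113] F [ 1.1 -0.5  0.2] gap 0.0904 gf 0.0
```

jog_arm --plan '[9, -1.8, 2.8, -3.2, 0, 9, -1.8, 2.8, -3.2, 0, 9, -1.8, 2.8, -3.2, 0, 9, -1.8, 2.8, -3.2, 0, 9, -1.8, 2.8, -3.2, 0, 9, 0, 3, -4, 0, 9, 0, 3, -4, 0, 9, 0, 3, -4, 0, 9, 0, 3, -4, 0, 9, 0, 3, -4, 0]'

```text
time: 7.4
eef_pos: [-0.2467, -0.4399, 0.6349]
eef_rot: [-0.094, 0.966, -0.241, 0.011]
wrist_force: [0.4, 0.1, -0.7]
finger_gap: 0.0899
grasp_force: 0.0
```

Run:
```python
from h import *
info()
```

```text
t 7.4 G [-0.248  -0.4432  0.6535] y az -118.1 z [ 0.067  0.176 -0.982] tilt 10.85 taz 69.0
q [-2.086  0.489  0.214 -0.057  2.625 -0.073] F [ 0.4  0.1 -0.7] gap 0.0899 gf 0.0
```

jog_arm --plan '[9, 0, 4, 0, 0, 9, 0, 4, 0, 0, 9, 0, 4, 0, 0, 9, 0, 4, 0, 0, 9, 0, 4, 0, 0, 9, 0, 4, 0, 0, 9, 0, 4, 0, 0, 9, 0, 4, 0, 0]'

```text
time: 8.2
eef_pos: [-0.2862, -0.5268, 0.5138]
eef_rot: [-0.197, 0.95, -0.239, 0.044]
wrist_force: [-0.3, -0.0, 0.4]
finger_gap: 0.0901
grasp_force: 0.0
```

Run:
```python
from h import *
info()
```

```text
t 8.2 G [-0.2896 -0.5335  0.5312] y az -118.4 z [ 0.178  0.353 -0.919] tilt 23.26 taz 63.2
q [-2.079  0.707  0.215 -0.033  2.625 -0.04 ] F [-0.3 -0.   0.4] gap 0.0901 gf 0.0
```

jog_arm --plan '[9, 0, 1.6, 3.7, 0, 9, 0, 1.6, 3.7, 0, 9, 0, 1.6, 3.7, 0, 9, 0, 2.5, -4.2, 0, 9, 0, 2.5, -4.2, 0, 9, 0, 2.5, -4.2, 0, 9, 0, 2.8, -4, 0, 9, 0, 2.8, -4, 0, 9, 0, 2.8, -4, 0]'

```text
time: 9.1
eef_pos: [-0.2957, -0.5491, 0.4718]
eef_rot: [-0.229, 0.942, -0.238, 0.054]
wrist_force: [-0.5, 0.2, 0.1]
finger_gap: 0.0899
grasp_force: 0.0
```

Run:
```python
from h import *
info()
```

```text
t 9.1 G [-0.2997 -0.5568  0.4887] y az -118.4 z [ 0.211  0.405 -0.889] tilt 27.19 taz 62.5
q [-2.077  0.776  0.215 -0.025  2.625 -0.03 ] F [-0.5  0.2  0.1] gap 0.0899 gf 0.0
```

jog_arm --plan '[9, 0, 3.8, 3.1, 0, 9, 0, 3.8, 3.1, 0, 9, 0, 3.8, 3.1, 0, 9, 0, 3.8, 3.1, 0, 9, 0, 3.8, 3.1, 0, 9, 0, 4, -2.5, 0, 9, 0, 4, -2.5, 0, 9, 0, 4, -2.5, 0]'

```text
time: 9.9
eef_pos: [-0.3709, -0.6861, 0.2243]
eef_rot: [-0.211, 0.947, -0.239, 0.05]
wrist_force: [-1.0, 0.1, -0.4]
finger_gap: 0.0903
grasp_force: 0.0
```

Run:
```python
from h import *
info()
```

```text
t 9.9 G [-0.3746 -0.6932  0.2415] y az -118.4 z [ 0.194  0.376 -0.906] tilt 25.02 taz 62.6
q [-2.076  1.058  0.216 -0.016  2.304 -0.02 ] F [-1.   0.1 -0.4] gap 0.0903 gf 0.0
```

jog_arm --plan '[9, 0, 4, -3, 0, 9, 0, 4, -3, 0, 9, 0, 4, -3, 0, 9, 0, 4, -3, 0, 9, 0, 4, -3, 0, 9, 0, 4, -3, 0]'

```text
time: 10.5
eef_pos: [-0.3955, -0.7334, 0.2114]
eef_rot: [-0.126, 0.962, -0.242, 0.028]
wrist_force: [-0.3, -0.5, 0.0]
finger_gap: 0.0898
grasp_force: 0.0
```

Run:
```python
from h import *
info()
```

```text
t 10.5 G [-0.3977 -0.7377  0.2298] y az -118.3 z [ 0.114  0.228 -0.967] tilt 14.77 taz 63.5
q [-2.075  1.05   0.215 -0.012  2.134 -0.017] F [-0.3 -0.5  0. ] gap 0.0898 gf 0.0
```

jog_arm --plan '[9, 0, 3.4, -3.6, 0, 9, 0, 3.4, -3.6, 0, 9, 0, 3.4, -3.6, 0, 9, 0, 3.4, -3.6, 0, 9, 0, 3.4, -3.6, 0, 9, 0, 3.4, -3.6, 0, 9, 0, 3.4, -3.6, 0, 9, 0, 3.4, -3.6, 0, 9, 0, 3.4, -3.6, 0, 9, 0, 3.4, -3.6, 0]'

```text
time: 11.5
eef_pos: [-0.407, -0.7589, 0.3357]
eef_rot: [0.018, 0.97, -0.243, -0.009]
wrist_force: [0.3, 0.1, -0.7]
finger_gap: 0.0903
grasp_force: 0.0
```

Run:
```python
from h import *
info()
```

```text
t 11.5 G [-0.4065 -0.7583  0.3547] y az -118.2 z [-0.026 -0.031 -0.999] tilt 2.32 taz -130.2
q [-2.073  0.898  0.215 -0.009  1.989 -0.015] F [ 0.3  0.1 -0.7] gap 0.0903 gf 0.0
```

jog_arm --plan '[9, 0, 3, -4, 0, 9, 0, 3, -4, 0, 9, 0, 3, -4, 0, 9, 0, 3, -4, 0]'

```text
time: 11.9
eef_pos: [-0.3989, -0.7457, 0.4184]
eef_rot: [0.075, 0.967, -0.242, -0.023]
wrist_force: [-0.4, -0.9, -0.3]
finger_gap: 0.0898
grasp_force: 0.0
```

Run:
```python
from h import *
info()
```

```text
t 11.9 G [-0.3973 -0.7432  0.4372] y az -118.1 z [-0.082 -0.134 -0.988] tilt 9.01 taz -121.3
q [-2.073  0.802  0.215 -0.008  1.968 -0.014] F [-0.4 -0.9 -0.3] gap 0.0898 gf 0.0
```

Run:
```python
from h import *
to([-.185,-.325,.58])
```

```text
shift cm [ -1.16 -44.08 -21.43] n>= 9.8
```

jog_arm --plan '[9, -0.1, -4.4, -2.1, 0, 9, -0.1, -4.4, -2.1, 0, 9, -0.1, -4.4, -2.1, 0, 9, -0.1, -4.4, -2.1, 0, 9, -0.1, -4.4, -2.1, 0, 9, -0.1, -4.4, -2.1, 0, 9, -0.1, -4.4, -2.1, 0, 9, -0.1, -4.4, -2.1, 0, 9, -0.1, -4.4, -2.1, 0, 9, -0.1, -4.4, -2.1, 0]'

```text
time: 12.9
eef_pos: [-0.1898, -0.3374, 0.5559]
eef_rot: [0.075, 0.967, -0.242, -0.023]
wrist_force: [-0.7, 0.1, 0.1]
finger_gap: 0.0898
grasp_force: 0.0
```

jog_arm --plan '[9, 4.7, 0, 0, -7.2, 9, 4.7, 0, 0, -7.2, 9, 4.7, 0, 0, -7.2, 9, 4.7, 0, 0, -7.2, 9, 4.7, 0, 0, -7.2, 9, 4.7, 0, 0, -7.2, 9, 4.7, 0, 0, -7.2, 9, 4.7, 0, 0, -7.2, 9, 4.7, 0, 0, -7.2, 9, 4.7, 0, 0, -7.2, 9, 4.7, 0, 0, -7.2, 9, 4.7, 0, 0, -7.2, 9, 4.7, 0, 0, -7.2, 9, 4.7, 0, 0, -7.2, 9, 4.7, 0, 0, -7.2, 9, 4.7, 0, 0, -7.2, 9, 4.7, 0, 0, -7.2, 9, 4.7, 0, 0, -7.2, 9, 4.7, 0, 0, -7.2, 9, 4.7, 0, 0, -7.2]'

```text
time: 14.9
eef_pos: [0.3469, 0.115, 0.451]
eef_rot: [0.001, 0.527, 0.846, -0.076]
wrist_force: [0.7, 0.4, -0.3]
finger_gap: 0.0905
grasp_force: 0.0
```

Run:
```python
from h import *
info();to([.569,.305,.2])
```

```text
t 14.9 G [0.3484 0.1174 0.4698] y az 25.9 z [-0.078 -0.13  -0.988] tilt 8.72 taz -120.9
q [ 0.374 -0.016  1.405 -0.097  1.872 -0.106] F [ 0.7  0.4 -0.3] gap 0.0905 gf 0.0
shift cm [ 9.16 31.24 22.5 ] n>= 7.9
```

jog_arm --plan '[9, 0, 0, 2.5, -6.8, 9, 0, 0, 2.5, -6.8, 9, 0, 0, 2.5, -6.8, 9, 0, 0, 2.5, -6.8, 9, 0, 0, 2.5, -6.8]'

```text
time: 15.4
eef_pos: [0.3373, 0.0967, 0.3271]
eef_rot: [-0.021, 0.257, 0.964, -0.073]
wrist_force: [-0.4, 0.9, -0.6]
finger_gap: 0.0898
grasp_force: 0.0
```

Run:
```python
from h import *
info();to([.569,.305,.042]);to([.569,.305,.11])
```

```text
t 15.4 G [0.3388 0.0992 0.3459] y az 60.2 z [-0.077 -0.13  -0.989] tilt 8.7 taz -120.7
q [ 0.339 -0.037  1.723 -0.097  1.573 -0.705] F [-0.4  0.9 -0.6] gap 0.0898 gf 0.0
shift cm [-9.8  33.56 25.59] n>= 8.7
shift cm [-9.78 32.54 18.86] n>= 7.8
```

jog_arm --plan '[4, -0.98, 3.25, 1.89, 0, 4, -0.98, 3.25, 1.89, 0, 4, -0.98, 3.25, 1.89, 0, 4, -0.98, 3.25, 1.89, 0, 4, -0.98, 3.25, 1.89, 0, 4, -0.98, 3.25, 1.89, 0, 4, -0.98, 3.25, 1.89, 0, 4, -0.98, 3.25, 1.89, 0, 4, -0.98, 3.25, 1.89, 0, 4, -0.98, 3.25, 1.89, 0, 4, 0, 0, 0, 0]'

```text
time: 16.5
eef_pos: [0.5694, 0.3021, 0.0867]
eef_rot: [-0.023, 0.259, 0.963, -0.074]
wrist_force: [-0.2, -1.6, 0.3]
finger_gap: 0.0404
grasp_force: 0.0
```

Run:
```python
from h import *
info();to([.569,.305,.042])
save("scene","h1.png",(190,120,350,250),5)
```

```text
t 16.5 G [0.571  0.3046 0.1055] y az 59.9 z [-0.082 -0.132 -0.988] tilt 8.93 taz -121.9
q [ 0.509  0.593  1.452 -0.08   1.234 -0.505] F [-0.2 -1.6  0.3] gap 0.0404 gf 0.0
shift cm [0.16 0.92 6.28] n>= 1.3
```

View pics/h1.png

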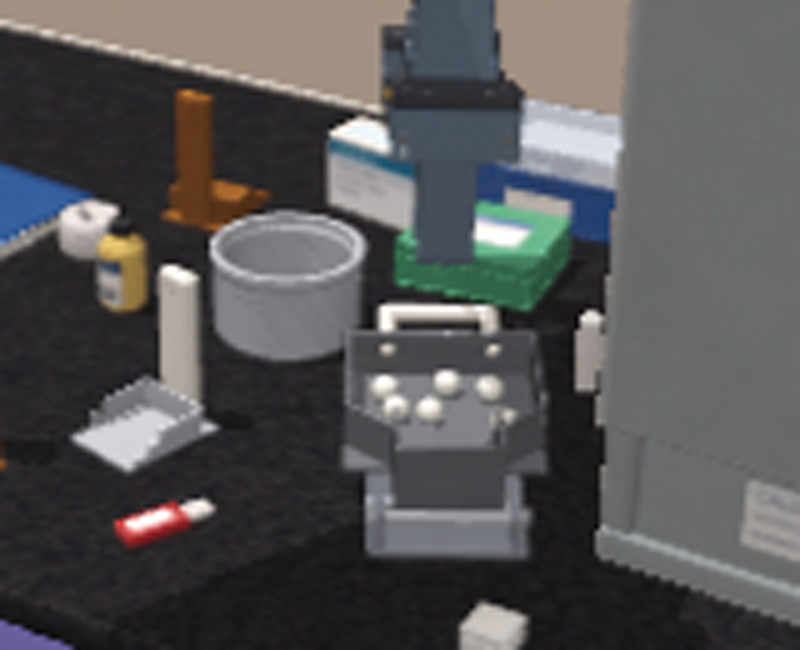

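The gripper is centred above the white handle (440,320), and the scene is otherwise unchanged. Next I'll descend and pinch.

jog_arm --plan '[4, 0, 0.3, 1.6, 0, 4, 0, 0.2, 1.6, 0, 4, 0, 0.2, 1.6, 0, 4, 0, 0.2, 1.5, 0, 0, 0, 0, 0, 0, 0, 0, 0, 0, 0, 0, 0, 0, 0, 0, 0, 0, 0, 0, 0]' --force 30

```text
time: 17.35
eef_pos: [0.5699, 0.3024, 0.0277]
eef_rot: [-0.02, 0.26, 0.963, -0.07]
wrist_force: [4.0, 9.4, -5.0]
finger_gap: 0.0106
grasp_force: 5.6
```

Run:
```python
from h import *
info()
e,R,s=tool()
# arc: hinge in plane; t dir
t=np.array([.505,.863,0])
r=np.array([.203,.020]) # x,z of handle from hinge
for th in np.linspace(0,.25,6)[1:]:
    c,sn=np.cos(th),np.sin(th);d=np.array([c*r[0]-sn*r[1],sn*r[0]+c*r[1]])-r
    w=d[0]*t+np.array([0,0,d[1]]);print(round(th,3),np.round(100*R.T@w,2))
```

```text
t 17.35 G [0.5713 0.3048 0.0465] y az 59.8 z [-0.075 -0.125 -0.989] tilt 8.39 taz -120.9
q [ 0.508  0.644  1.519 -0.082  1.107 -0.494] F [ 4.   9.4 -5. ] gap 0.0106 gf 5.5724237859249115
0.05 [ 0.   -0.27 -0.98]
0.1 [ 0.   -0.59 -1.95]
0.15 [ 0.01 -0.96 -2.9 ]
0.2 [ 0.01 -1.38 -3.83]
0.25 [ 0.01 -1.84 -4.74]
```

jog_arm --plan '[0, 0, 0, 0, 0, 0, 0, -0.13, -0.49, 0, 0, 0, -0.14, -0.49, 0, 0, 0, -0.15, -0.49, 0, 0, 0, -0.17, -0.48, 0, 0, 0, -0.18, -0.48, 0, 0, 0, -0.19, -0.47, 0, 0, 0, -0.2, -0.47, 0, 0, 0, -0.22, -0.46, 0, 0, 0, -0.23, -0.46, 0, 0, 0, -0.23, -0.45, 0, 0, 0, 0, 0, 0]'

```text
time: 18.55
eef_pos: [0.5648, 0.294, 0.0764]
eef_rot: [-0.02, 0.26, 0.963, -0.069]
wrist_force: [3.5, 7.3, -6.0]
finger_gap: 0.0092
grasp_force: 30.0
```

Run:
```python
from h import *
info()
```

```text
t 18.55 G [0.5662 0.2964 0.0952] y az 59.8 z [-0.074 -0.123 -0.99 ] tilt 8.28 taz -121.1
q [ 0.5    0.585  1.495 -0.078  1.188 -0.509] F [ 3.5  7.3 -6. ] gap 0.0092 gf 30.008231699466705
```

jog_arm --plan '[0, 0, -0.12, -0.25, 0, 0, 0, -0.12, -0.25, 0, 0, 0, 0, 0, 0]'

```text
time: 18.85
eef_pos: [0.5647, 0.294, 0.0767]
eef_rot: [-0.02, 0.26, 0.963, -0.068]
wrist_force: [11.0, 12.8, -29.9]
finger_gap: 0.009
grasp_force: 30.0
```

Run:
```python
from h import *
info()
save("scene","h2.png",(190,120,350,250),5)
```

```text
t 18.85 G [0.5662 0.2963 0.0955] y az 59.8 z [-0.074 -0.121 -0.99 ] tilt 8.17 taz -121.5
q [ 0.499  0.584  1.496 -0.077  1.187 -0.511] F [ 11.   12.8 -29.9] gap 0.009 gf 30.010731518268585
```

View pics/h2.png

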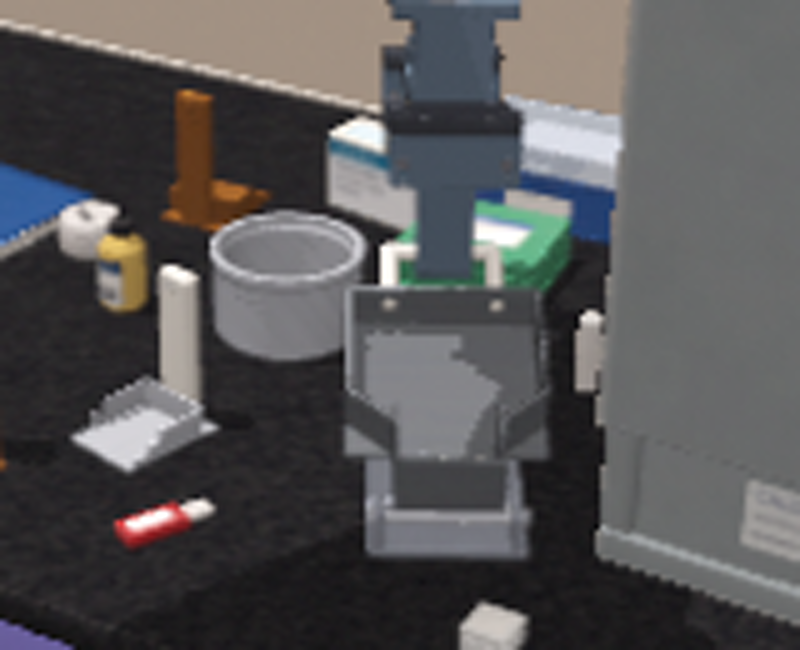

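The force jumped to 30 N with no motion, so the tray is at its upper stop. No balls are left in the wide part in view; they are hidden in the pocket. I'll release, go up and turn toward the scoop heading.

jog_arm --plan '[4, 0, 0.1, 0.3, 0, 4, 0, 0, 0, 0, 4, 0, 0, 0, 0, 4, 0, 0, -2, 0, 4, 0, 0, -4, 0, 4, 0, 0, -4, 0, 4, 0, 0, -2, 7.5, 5, 0, -4, 0, 7.5, 5, 0, -4, 0, 7.5, 5, 0, -4, 0, 7.5, 5, 0, 0, 0, 7.5, 5, 0, 0, 0, 7.5, 5, 0, 0, 0, 0]'

```text
time: 20.2
eef_pos: [0.4875, 0.2218, 0.2162]
eef_rot: [0.009, 0.608, 0.79, -0.076]
wrist_force: [0.9, -0.4, 0.2]
finger_gap: 0.0497
grasp_force: 0.0
```

Run:
```python
from h import *
info();to([.4035,.3315,.15]);to([.4035,.3315,.07])
a=manip.grab_frame("top")[:,:,::-1];b=manip.grab_frame("scene")[:,:,::-1]
np.save("top1.npy",a)
A=cv2.resize(a[120:200,210:310],None,fx=5,fy=5,interpolation=cv2.INTER_CUBIC);cv2.imwrite("pics/t1.png",A)
```

```text
t 20.2 G [0.489  0.2242 0.235 ] y az 14.5 z [-0.079 -0.13  -0.988] tilt 8.76 taz -121.0
q [ 0.457  0.326  1.559 -0.084  1.386  0.219] F [ 0.9 -0.4  0.2] gap 0.0497 gf 0.0
shift cm [13.42 -4.63  7.67] n>= 3.2
shift cm [14.27 -3.76 15.58] n>= 4.3
```

View pics/t1.png

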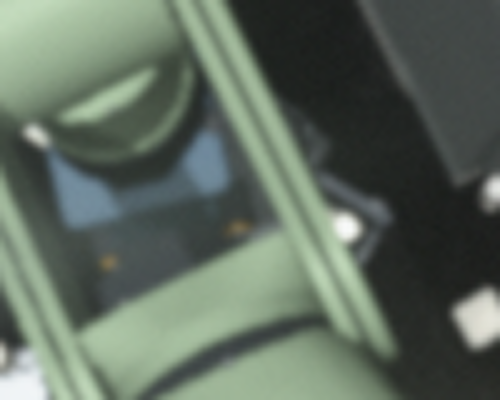

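The arm hides the pocket, though one white ball shows in it at (345,225). Now to the scoop.

jog_arm --plan '[5, 2.24, -0.77, 1.28, 0, 5, 2.24, -0.77, 1.28, 0, 5, 2.24, -0.77, 1.28, 0, 5, 2.24, -0.77, 1.28, 0, 5, 2.24, -0.77, 1.28, 0, 5, 2.24, -0.77, 1.28, 0, 5, 0.2, 0.2, 2, 0, 5, 0.2, 0.2, 2, 0, 5, 0.2, 0.2, 2, 0, 5, 0.2, 0.2, 1.9, 0, 5, 0, 0, 0, 0]'

```text
time: 21.4
eef_pos: [0.4002, 0.328, 0.048]
eef_rot: [0.008, 0.607, 0.791, -0.079]
wrist_force: [0.3, -0.6, -0.7]
finger_gap: 0.0501
grasp_force: 0.0
```

Run:
```python
from h import *
info();to([.4035,.3315,.07])
save("scene","s2.png",(190,130,290,230),6)
```

```text
t 21.4 G [0.4018 0.3305 0.0667] y az 14.6 z [-0.084 -0.135 -0.987] tilt 9.13 taz -122.0
q [ 0.696  0.467  1.808 -0.058  1.019  0.469] F [ 0.3 -0.6 -0.7] gap 0.0501 gf 0.0
shift cm [ 0.01  0.15 -0.35] n>= 0.1
```

View pics/s2.png

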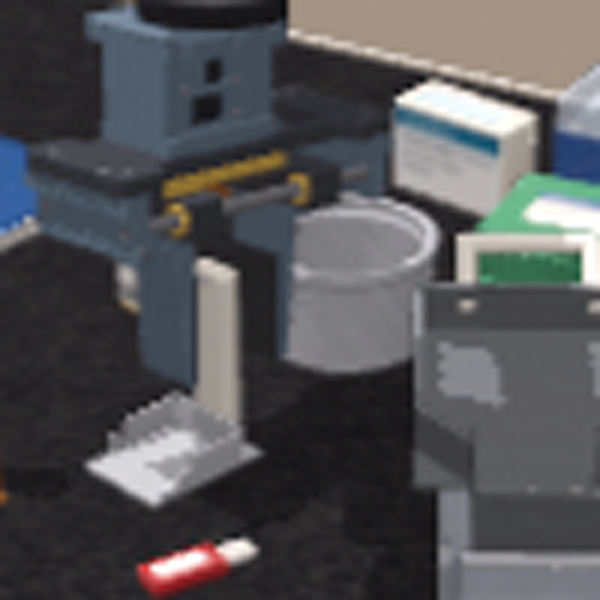

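The fingers straddle the white post (220,340) fore and aft, and the tray stays tilted. Next: close and lift.

jog_arm --plan '[0, 0, 0, 0, 0, 0, 0, 0, 0, 0, 0, 0, 0, 0, 0, 0, 0, 0, 0, 0, 0, 0, 0, 0, 0, 0, 0, 0, 0, 0, 0, 0, 0, -1, 0, 0, 0, 0, -3, 0, 0, 0, 0, -4, 0, 0, 0, 0, -4, 0]' --force 30

```text
time: 22.45
eef_pos: [0.4108, 0.3446, 0.1701]
eef_rot: [0.008, 0.608, 0.79, -0.077]
wrist_force: [0.4, 0.9, -1.2]
finger_gap: 0.0118
grasp_force: 30.0
```

Run:
```python
from h import *
info();
# turn -45 then shift: lip target. tray geometry at stop
t=np.array([.505,.863,0]);t/=np.linalg.norm(t)
hin=np.array([.4686,.1297,.022]);th=.24
X=t*np.cos(th)+np.array([0,0,np.sin(th)]);N=-t*np.sin(th)+np.array([0,0,np.cos(th)])
low=hin+.004*X+.004*N
np.savez("tray.npz",low=low,X=X,N=N,t=t)
print(low,X,N)
a=manip.grab_frame("top")[:,:,::-1];b=manip.grab_frame("scene")[:,:,::-1]
A=cv2.resize(a[120:200,210:310],(500,400),interpolation=cv2.INTER_CUBIC);B=cv2.resize(b[140:240,190:315],(500,400),interpolation=cv2.INTER_CUBIC)
for p in [(0,.028,0),(0,-.028,0),(.041,.028,0),(.041,-.028,0),(0,.028,.04),(0,-.028,.04),(.15,.055,.028),(.15,-.055,.028)]:
    yv=np.cross(N,X);w=low+p[0]*X+p[1]*yv+p[2]*N
    u=(proj("top",w)-[210,120])*5;cv2.circle(A,tuple(int(k) for k in u),2,(0,0,255),-1)
    u=(proj("scene",w)-[190,140])*4;cv2.circle(B,tuple(int(k) for k in u),2,(0,0,255),-1)
cv2.imwrite("pics/c3.png",np.vstack([A,B])[:, :][:800])
cv2.imwrite("pics/c3.png",cv2.resize(np.hstack([A,B]),(800,320)))
```

```text
t 22.45 G [0.4123 0.3471 0.1888] y az 14.5 z [-0.081 -0.132 -0.988] tilt 8.9 taz -121.6
q [ 0.706  0.37   1.614 -0.049  1.306  0.463] F [ 0.4  0.9 -1.2] gap 0.0118 gf 29.99969244003296
[0.4700821  0.13223277 0.02683616] [0.49057621 0.83835103 0.23770263] [-0.12005219 -0.2051585   0.97133797]
```

View pics/c3.png

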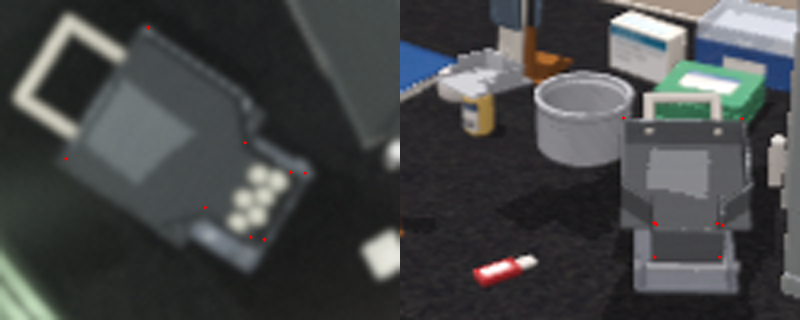

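The scoop is held clear (pads 11.8 mm apart). In the left panel the six balls lie in two rows in the pocket around (262,195). The projected tray corners fit the picture, so I'll check the pocket's sideways position numerically.

Run:
```python
from h import *
d=np.load("tray.npz");low,X,N=d["low"],d["X"],d["N"];Y=np.cross(N,X)
a=cv2.cvtColor(manip.grab_frame("top"),cv2.COLOR_RGB2GRAY).astype(np.float32)
def prof(x,z,ys):
    P=np.array([np.mean([cv2.getRectSubPix(a,(1,1),tuple(float(k) for k in proj("top",low+(x+dx)*X+y*Y+z*N)))[0,0] for dx in(-.006,-.003,0,.003,.006)]) for y in ys]);return P.astype(int)
ys=np.arange(-.04,.0401,.002)
print("pocket top");print(list(zip((ys*1000).round().astype(int),prof(.03,.04,ys))))
ys=np.arange(.046,.07,.002)
print(prof(.1,.028,-ys),prof(.1,.028,ys))
xs=np.arange(-.02,.02,.002)
print([int(np.mean([cv2.getRectSubPix(a,(1,1),tuple(float(k) for k in proj("top",low+x*X+y*Y+.04*N)))[0,0] for y in(-.018,-.01,0,.01,.018)])) for x in xs])
m=(a>170).astype(np.uint8);n,l,s,c=cv2.connectedComponentsWithStats(m)
for v in range(1,n):
    w=ray("top",*c[v],.035)-low
    if abs(w[0])<.06 and abs(w[1])<.06: print(s[v],w@X,w@Y)
```

```text
pocket top
[(np.int64(-40), np.int64(30)), (np.int64(-38), np.int64(31)), (np.int64(-36), np.int64(37)), (np.int64(-34), np.int64(49)), (np.int64(-32), np.int64(67)), (np.int64(-30), np.int64(84)), (np.int64(-28), np.int64(91)), (np.int64(-26), np.int64(86)), (np.int64(-24), np.int64(73)), (np.int64(-22), np.int64(64)), (np.int64(-20), np.int64(68)), (np.int64(-18), np.int64(90)), (np.int64(-16), np.int64(121)), (np.int64(-14), np.int64(151)), (np.int64(-12), np.int64(174)), (np.int64(-10), np.int64(183)), (np.int64(-8), np.int64(182)), (np.int64(-6), np.int64(172)), (np.int64(-4), np.int64(154)), (np.int64(-2), np.int64(137)), (np.int64(0), np.int64(125)), (np.int64(2), np.int64(124)), (np.int64(4), np.int64(136)), (np.int64(6), np.int64(154)), (np.int64(8), np.int64(171)), (np.int64(10), np.int64(182)), (np.int64(12), np.int64(183)), (np.int64(14), np.int64(174)), (np.int64(16), np.int64(156)), (np.int64(18), np.int64(136)), (np.int64(20), np.int64(124)), (np.int64(22), np.int64(128)), (np.int64(24), np.int64(141)), (np.int64(26), np.int64(150)), (np.int64(28), np.int64(151)), (np.int64(30), np.int64(144)), (np.int64(32), np.int64(122)), (np.int64(34), np.int64(98)), (np.int64(36), np.int64(83)), (np.int64(38), np.int64(87)), (np.int64(40), np.int64(104))]
[65 64 70 74 68 53 38 29 26 25 26 27 28] [77 77 77 76 75 74 71 65 56 48 41 39 38]
[27, 26, 26, 26, 27, 27, 29, 35, 44, 54, 58, 57, 56, 65, 86, 118, 147, 170, 183, 184]
[273 162   8   9  38] 0.013632362699909101 -0.010994763608334323
[268 168   8   9  36] 0.015543364324169313 0.014030212116213268
```

jog_arm --plan '[0, 0, 0, -0.5, -7.5, 0, 0, 0, -0.5, -7.5, 0, 0, 0, -0.5, -7.5, 0, 0, 0, -0.5, -7.5, 0, 0, 0, -0.5, -7.5, 0, 0, 0, -0.5, -7.5]'

```text
time: 23.2
eef_pos: [0.4125, 0.3478, 0.1967]
eef_rot: [-0.023, 0.257, 0.963, -0.075]
wrist_force: [-0.0, -0.4, -0.8]
finger_gap: 0.0116
grasp_force: 30.0
```

Run:
```python
from h import *
d=np.load("tray.npz");low,X,N,t=d["low"],d["X"],d["N"],d["t"];Y=np.cross(N,X)
low=low+.0022*Y;np.savez("tray.npz",low=low,X=X,N=N,t=t)
info();e,R,s=tool()
rear=.006*R[:,1]+.067*R[:,2]
p=low+.13*X+.006*N-rear;print(p);to(p+[0,0,.06]);to(p)
```

```text
t 23.2 G [0.4141 0.3504 0.2155] y az 60.2 z [-0.083 -0.134 -0.988] tilt 9.05 taz -121.9
q [ 0.709  0.357  1.564 -0.048  1.372 -0.328] F [-0.  -0.4 -0.8] gap 0.0116 gf 30.000824332237244
[0.5338644  0.24490464 0.13067451]
shift cm [-15.65  -2.77   2.86] n>= 3.2
shift cm [-15.69  -1.83   8.79] n>= 3.6
```

jog_arm --plan '[0, -2.6, -0.46, 0.48, 0, 0, -2.6, -0.46, 0.48, 0, 0, -2.6, -0.46, 0.48, 0, 0, -2.6, -0.46, 0.48, 0, 0, -2.6, -0.46, 0.48, 0, 0, -2.6, -0.46, 0.48, 0, 0, 0, 0.2, 1.5, 0, 0, 0, 0.3, 1.5, 0, 0, 0, 0.3, 1.5, 0, 0, 0, 0.2, 1, 0, 0, 0, 0, 0, 0]'

```text
time: 24.3
eef_pos: [0.5313, 0.2435, 0.1151]
eef_rot: [-0.024, 0.259, 0.963, -0.076]
wrist_force: [-0.8, -0.4, -1.7]
finger_gap: 0.0122
grasp_force: 30.0
```

Run:
```python
from h import *
d=np.load("tray.npz");low,X,N,t=d["low"],d["X"],d["N"],d["t"];Y=np.cross(N,X)
info();e,R,s=tool();G=e-.019*R[:,2]
for n,v in(("lip",-.066*R[:,1]+.067*R[:,2]),("rear",.006*R[:,1]+.067*R[:,2])):
    w=G+v-low;print(n,np.round([w@X,w@Y,w@N],4))
save("scene","s3.png",(230,120,350,240),5)
```

```text
t 24.3 G [0.5329 0.2461 0.1339] y az 59.9 z [-0.085 -0.133 -0.987] tilt 9.1 taz -122.5
q [ 0.457  0.481  1.58  -0.088  1.218 -0.552] F [-0.8 -0.4 -1.7] gap 0.0122 gf 29.999903440475464
lip [0.0649 0.0012 0.037 ]
rear [0.1312 0.0015 0.009 ]
```

View pics/s3.png

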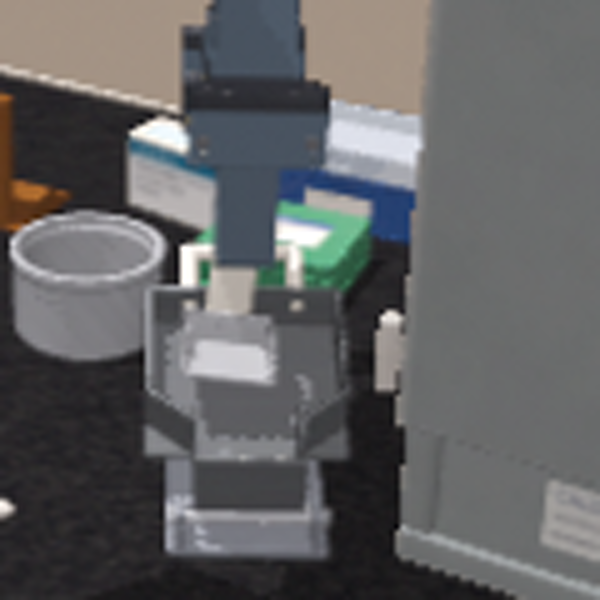

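The scoop hangs over the tray's wide part, rolled slightly, with its lip at crop (232,362), about 8 mm left of the pocket centre. I've used all my picture views, so from here I go by numbers. I'll shift right, touch down and release.

jog_arm --plan '[0, -0.35, 0, 0.3, 0, 0, -0.35, 0.1, 0.3, 0, 0, 0, 0, 0, 0]'

```text
time: 24.65
eef_pos: [0.5396, 0.2406, 0.1115]
eef_rot: [-0.021, 0.259, 0.963, -0.074]
wrist_force: [-0.5, -0.2, -2.2]
finger_gap: 0.012
grasp_force: 30.0
```

jog_arm --plan '[0, 0, 0, 0.2, 0, 0, 0, 0, 0, 0]'

```text
time: 24.85
eef_pos: [0.5391, 0.2406, 0.1097]
eef_rot: [-0.021, 0.259, 0.963, -0.074]
wrist_force: [0.7, -0.3, -0.3]
finger_gap: 0.0119
grasp_force: 30.0
```

jog_arm --plan '[0, 0, 0, 0.2, 0, 0, 0, 0, 0.1, 0, 3, 0, 0, 0, 0, 5, 0, 0, 0, 0, 8.8, 0, 0, 0, 0, 8.8, 0, 0, 0, 0, 8.8, 0, 0, 0, 0, 8.8, 0, 0, 0, 0]'

```text
time: 25.65
eef_pos: [0.5386, 0.2402, 0.1065]
eef_rot: [-0.022, 0.259, 0.963, -0.074]
wrist_force: [-0.6, -0.8, -0.2]
finger_gap: 0.057
grasp_force: 0.1
```

Run:
```python
from h import *
d=np.load("tray.npz");low,X,N,t=d["low"],d["X"],d["N"],d["t"];Y=np.cross(N,X)
info();e,R,s=tool();w=e-low;print("TCP tray",np.round([w@X,w@Y,w@N],4))
for n in("top","scene"):
    im=manip.grab_frame(n);np.save(n+"2.npy",im)
    m=(im.min(2)>150).astype(np.uint8);k,l,st,c=cv2.connectedComponentsWithStats(m)
    for i in range(1,k):
        for z in (.1,):
            w=ray(n,*c[i],z)-low
            if 5<st[i,4]<600 and -.1<w@X<.22 and abs(w@Y)<.1: print(n,st[i],np.round([w@X,w@Y],3), im[int(c[i][1]),int(c[i][0])])
```

```text
t 25.65 G [0.5401 0.2427 0.1253] y az 59.9 z [-0.08  -0.131 -0.988] tilt 8.84 taz -121.5
q [ 0.447  0.493  1.582 -0.09   1.198 -0.559] F [-0.6 -0.8 -0.2] gap 0.057 gf 0.1058835702133365
TCP tray [ 0.143  -0.0068  0.047 ]
top [221 121  10   6  21] [ 0.205 -0.031] [172 196 166]
top [254 137   9  15  44] [ 0.101 -0.031] [183 207 176]
top [260 136   8  16  35] [ 0.089 -0.039] [185 209 178]
top [245 138   8   5  29] [ 0.129 -0.027] [161 186 155]
top [213 141  14  20 125] [0.179 0.043] [106 121 103]
top [307 155   5   5  18] [-0.036 -0.074] [226 227 225]
top [214 159   8  16  34] [0.163 0.083] [177 199 172]
top [273 161   8   9  50] [ 0.028 -0.007] [227 229 219]
top [210 162   8  15  29] [0.168 0.095] [172 194 166]
top [301 178  11  11  73] [-0.066 -0.007] [227 227 217]
scene [232 163  31  14 111] [0.179 0.086] [127 126 131]
scene [288 165   8  13  44] [ 0.186 -0.041] [255 255 255]
scene [259 178   1   9   9] [0.102 0.056] [153 154 158]
scene [269 180  13   7  21] [0.087 0.011] [165 158 151]
scene [279 180   2   5   6] [ 0.105 -0.003] [164 157 150]
scene [306 182   4   4  12] [ 0.096 -0.082] [229 224 219]
scene [269 191  19  13 211] [0.017 0.007] [217 215 220]
scene [263 219  29   5  46] [-0.099  0.023] [144 143 147]
```

jog_arm --plan '[8.8, 0.3, 0, 0, 0, 8.8, 0.3, 0, 0, 0, 8.8, 0, 0, 0, 0]'

```text
time: 26.05
eef_pos: [0.5331, 0.2435, 0.1066]
eef_rot: [-0.022, 0.259, 0.963, -0.074]
wrist_force: [-0.3, -0.5, 0.6]
finger_gap: 0.0872
grasp_force: 0.0
```

```bash
cat >> h.py <<'E'
def onfloor(n,u,v,h=0):
    d=np.load("tray.npz");low,X,N=d["low"],d["X"],d["N"];Y=np.cross(N,X)
    K,R,t=cam(n);c=-R.T@t;r=R.T@np.linalg.inv(K)@np.array([u,v,1.]);p=c+r*(((low+h*N-c)@N)/(r@N))-low;return np.round(1000*np.array([p@X,p@Y]),1)
def trayc(p):
    d=np.load("tray.npz");low,X,N=d["low"],d["X"],d["N"];Y=np.cross(N,X);w=np.array(p)-low;return np.round(1000*np.array([w@X,w@Y,w@N]),1)
def totray(x,y,n,off=None):
    """shift cm (tool) bringing TCP to tray coords in m"""
    d=np.load("tray.npz");low,X,N=d["low"],d["X"],d["N"];Y=np.cross(N,X);e,R,s=tool();D=low+x*X+y*Y+n*N-e;print("to",(x,y,n),np.round(100*R.T@D,2))
def scoopfloor():
    im=manip.grab_frame("scene");g=im.min(2)
    for th in(150,185):
        m=(g[150:235,245:305]>th).astype(np.uint8);k,l,s,c=cv2.connectedComponentsWithStats(m);i=1+np.argmax(s[1:,4])
        ys,xs=np.where(l==i);xs=xs+245;ys=ys+150
        print("th",th,s[i,4],"extents: ",[ (int(y),onfloor("scene",xs[ys==y].min()-.5,y,.0016),onfloor("scene",xs[ys==y].max()+.5,y,.0016)) for y in sorted(set(ys))[::3]])
    return im
E
python3 - <<'E'
from h import *
info();e,R,s=tool();print("TCP",trayc(e));scoopfloor()
E
```

```text
t 26.05 G [0.5346 0.246  0.1254] y az 59.9 z [-0.08  -0.131 -0.988] tilt 8.82 taz -121.5
q [ 0.456  0.488  1.591 -0.088  1.195 -0.551] F [-0.3 -0.5  0.6] gap 0.0872 gf 0.0
TCP [143.2  -0.3  47.1]
th 150 223 extents:  [(192, array([112.8,  26.7]), array([113.,   9.])), (195, array([99.9, 27. ]), array([100.5, -19.9])), (198, array([87.3, 27.2]), array([ 87.9, -22.3])), (201, array([74.8, 27.5]), array([ 75.5, -24.6])), (204, array([62.5, 24.8]), array([ 63.2, -26.9]))]
th 185 161 extents:  [(193, array([108.6,  15. ]), array([108.7,  12.1])), (196, array([95.8, 21.2]), array([ 96.3, -16.8])), (199, array([83.2, 18.6]), array([ 83.7, -16.3])), (202, array([70.7, 24.7]), array([ 71.3, -18.6])), (205, array([58.5, 24.9]), array([ 59.1, -23.8]))]
```

The scoop lies flush in the tray, lip at x≈57 mm and centred within about 1 mm. Now to bring the rear finger low behind the post and push along the floor.

Run:
```python
from h import *
totray(.110,.0005,.047);totray(.110,.0005,.036)
d=np.load("tray.npz");e,R,s=tool();print("per -10mm X",np.round(100*R.T@(-.01*d["X"]),3),"per +10 N",np.round(R.T@d["N"],3), "Y",np.round(R.T@np.cross(d["N"],d["X"]),3))
```

```text
to (0.11, 0.0005, 0.047) [ 0.12 -3.06  1.29]
to (0.11, 0.0005, 0.036) [ 0.11 -2.64  2.31]
per -10mm X [ 0.003 -0.923  0.384] per +10 N [ 0.004 -0.384 -0.923] Y [1.    0.004 0.003]
```

jog_arm --plan '[8.8, 0.1, -1.5, 0.65, 0, 8.8, 0, -1.56, 0.64, 0, 5, 0, 0, 0, 0, 5, 0, 0, 0, 0, 5, 0, 0, 0, 0, 5, 0, 0.2, 0.5, 0, 5, 0, 0.22, 0.52, 0, 5, 0, 0, 0, 0]'

```text
time: 26.9
eef_pos: [0.5173, 0.2183, 0.0867]
eef_rot: [-0.022, 0.259, 0.963, -0.074]
wrist_force: [0.2, 0.6, 0.2]
finger_gap: 0.0502
grasp_force: 0.0
```

Run:
```python
from h import *
info();e,R,s=tool();print("TCP",trayc(e));scoopfloor()
```

```text
t 26.9 G [0.5189 0.2208 0.1055] y az 59.9 z [-0.082 -0.132 -0.988] tilt 8.9 taz -121.8
q [ 0.43   0.472  1.677 -0.095  1.124 -0.568] F [0.2 0.6 0.2] gap 0.0502 gf 0.0
TCP [109.6   0.5  34.9]
th 150 222 extents:  [(192, array([112.8,  26.7]), array([113.,   9.])), (195, array([99.9, 27. ]), array([100.5, -19.9])), (198, array([87.3, 27.2]), array([ 87.9, -22.3])), (201, array([74.8, 27.5]), array([ 75.5, -24.6])), (204, array([62.5, 24.8]), array([ 63.2, -26.9]))]
th 185 135 extents:  [(193, array([108.6,  15. ]), array([108.7,  12.1])), (196, array([95.8, 21.2]), array([ 96.2, -13.9])), (199, array([83.2, 18.6]), array([ 83.7, -16.3])), (202, array([70.7, 24.7]), array([71. , -1.3])), (205, array([58.5, 24.9]), array([ 58.9, -12.3]))]
```

jog_arm --plan '[5, 0, -0.46, 0.19, 0, 5, 0, -0.46, 0.19, 0, 5, 0, -0.46, 0.19, 0, 5, 0, -0.46, 0.19, 0, 5, 0, -0.46, 0.19, 0, 5, 0, -0.46, 0.19, 0]'

```text
time: 27.55
eef_pos: [0.5091, 0.1965, 0.0831]
eef_rot: [-0.016, 0.26, 0.963, -0.068]
wrist_force: [11.2, 9.5, 7.6]
finger_gap: 0.0501
grasp_force: 7.7
```

Run:
```python
from h import *
info();e,R,s=tool();print("TCP",trayc(e));scoopfloor()
```

```text
t 27.55 G [0.5103 0.1988 0.1019] y az 59.8 z [-0.065 -0.122 -0.99 ] tilt 7.94 taz -118.1
q [ 0.401  0.443  1.737 -0.099  1.072 -0.59 ] F [11.2  9.5  7.6] gap 0.0501 gf 7.71812537277583
TCP [86.4 -3.4 36.8]
th 150 254 extents:  [(197, array([91.5, 24.2]), array([ 92. , -16.6])), (200, array([78.9, 27.4]), array([ 79.6, -27.7])), (203, array([66.6, 27.6]), array([ 67.2, -21.3])), (206, array([54.4, 25. ]), array([ 55. , -23.6])), (209, array([42.4, 25.3]), array([ 43., -23.]))]
th 185 154 extents:  [(198, array([87.4, 18.5]), array([87.7, -1.9])), (201, array([74.9, 18.8]), array([ 75.3, -15.9])), (204, array([62.6, 19.1]), array([ 63.1, -18.2])), (207, array([50.4, 25.1]), array([ 50.8, -12. ])), (210, array([38.4, 25.3]), array([ 38.9, -14.3]))]
```

The lip is jammed at the pocket mouth on the +Y corner. I'll back off, shift toward −Y, and push in again with a small yaw wiggle.

jog_arm --plan '[5, 0, 0.7, -0.29, 0, 5, -0.3, 0.05, 0, 0, 5, 0, -0.3, 0.12, 2, 5, 0, -0.3, 0.12, -2, 5, 0, -0.3, 0.12, -2, 5, 0, -0.3, 0.12, 2, 5, 0, -0.3, 0.12, 0]'

```text
time: 28.3
eef_pos: [0.501, 0.1841, 0.0783]
eef_rot: [-0.022, 0.259, 0.963, -0.074]
wrist_force: [-0.1, 0.5, 0.3]
finger_gap: 0.0502
grasp_force: 0.3
```

Run:
```python
from h import *
info();e,R,s=tool();print("TCP",trayc(e));scoopfloor()
```

```text
t 28.3 G [0.5026 0.1866 0.0971] y az 59.9 z [-0.082 -0.132 -0.988] tilt 8.92 taz -121.8
q [ 0.388  0.442  1.757 -0.104  1.071 -0.601] F [-0.1  0.5  0.3] gap 0.0502 gf 0.27527324273250997
TCP [70.9 -2.7 35.7]
th 150 185 extents:  [(201, array([74.8, 24.6]), array([ 75.5, -27.5])), (204, array([62.5, 24.8]), array([ 63.2, -26.9])), (207, array([50.4, 25.1]), array([ 51. , -23.4])), (210, array([38.4, 25.3]), array([ 39. , -22.8]))]
th 185 102 extents:  [(202, array([70.8, 18.9]), array([71. , -1.3])), (205, array([58.5, 19.2]), array([ 59. , -15.2])), (208, array([46.4, 19.5]), array([ 46.9, -17.5])), (211, array([34.7,  2.8]), array([34.8, -0. ]))]
```

The jam cleared: lip at x≈22 mm with almost no force. I'll push the rest of the way.

jog_arm --plan '[5, 0, -0.37, 0.155, 0, 5, 0, -0.37, 0.155, 1.5, 5, 0, -0.37, 0.155, -1.5, 5, 0, -0.37, 0.155, -1.5, 5, 0, -0.37, 0.155, 1.5, 5, 0, 0, 0, 0]'

```text
time: 28.95
eef_pos: [0.4925, 0.168, 0.0744]
eef_rot: [-0.021, 0.26, 0.963, -0.073]
wrist_force: [2.1, 2.2, 0.9]
finger_gap: 0.0503
grasp_force: 1.5
```

Run:
```python
from h import *
info();e,R,s=tool();print("TCP",trayc(e))
im=manip.grab_frame("top");a=im.min(2)
m=(a>170).astype(np.uint8);n,l,s,c=cv2.connectedComponentsWithStats(m)
for v in range(1,n):
    w=onfloor("top",*c[v],.0095)
    if -30<w[0]<160 and abs(w[1])<60: print(s[v],w)
scoopfloor()
```

```text
t 28.95 G [0.494  0.1705 0.0931] y az 59.8 z [-0.078 -0.13  -0.988] tilt 8.73 taz -121.0
q [ 0.367  0.425  1.798 -0.108  1.041 -0.616] F [2.1 2.2 0.9] gap 0.0503 gf 1.4783893106505275
TCP [52.3 -3.5 36.1]
[232 119  34  23 440] [138.9 -54.2]
[252 165   4   3  11] [71.8 25.1]
[288 165   4   8  15] [-24.  -26.7]
th 150 103 extents:  [(151, array([307.9,  65.4]), array([308. ,  62.1])), (154, array([292.2,  65.4]), array([292.7,  33. ])), (157, array([276.7,  65.4]), array([277.2,  30. ])), (160, array([261.5,  65.3]), array([261.9,  30.2])), (163, array([246.8,  36.8]), array([246.9,  30.5]))]
th 185 48 extents:  [(205, array([58.6, 10.6]), array([58.7,  7.7])), (208, array([46.4, 19.5]), array([ 46.8, -11.8]))]
```

jog_arm --plan '[5, 0, -0.25, 0.1, 1.5, 5, 0, -0.25, 0.1, -1.5, 5, 0, -0.1, 0.04, -1.5, 5, 0, -0.1, 0.04, 1.5, 5, 0, 0, 0, 0]'

```text
time: 29.55
eef_pos: [0.4918, 0.1648, 0.074]
eef_rot: [-0.018, 0.261, 0.963, -0.069]
wrist_force: [5.5, 9.4, 5.7]
finger_gap: 0.0503
grasp_force: 5.6
```

Run:
```python
from h import *
info();e,R,s=tool();print("TCP",trayc(e))
```

```text
t 29.55 G [0.4931 0.1671 0.0928] y az 59.7 z [-0.071 -0.124 -0.99 ] tilt 8.23 taz -119.9
q [ 0.36   0.419  1.809 -0.106  1.027 -0.622] F [5.5 9.4 5.7] gap 0.0503 gf 5.620185009611305
TCP [49.1 -4.5 36.5]
```

jog_arm --plan '[9, 0, 0.5, -0.5, 0, 9, 0, 0, -0.2, 0, 9, 0, 0, 0, 0, 9, 0, 0, 0, 0, 9, 0, 0, 0, 0]'

```text
time: 30.05
eef_pos: [0.4906, 0.1663, 0.0781]
eef_rot: [-0.022, 0.259, 0.963, -0.074]
wrist_force: [-0.3, 0.2, 0.0]
finger_gap: 0.0869
grasp_force: 0.0
```

Run:
```python
from h import *
info();e,R,s=tool();print("TCP",trayc(e));totray(.0803,-.001,.0438)
```

```text
t 30.05 G [0.4921 0.1688 0.0969] y az 59.9 z [-0.081 -0.132 -0.988] tilt 8.91 taz -121.7
q [ 0.365  0.42   1.797 -0.108  1.052 -0.619] F [-0.3  0.2  0. ] gap 0.0869 gf 0.0
TCP [50.8 -2.7 40.4]
to (0.0803, -0.001, 0.0438) [ 0.17  2.59 -1.45]
```

jog_arm --plan '[9, 0.1, 0.9, -0.5, 0, 9, 0.07, 0.9, -0.5, 0, 9, 0, 0.8, -0.45, 0, 8, 0, 0, 0, 0, 7, 0, 0, 0, 0, 6, 0, 0, 0, 0, 5, 0, 0, 0, 0, 4.5, 0, 0, 0, 0, 4, 0, 0, 0, 0, 3.5, 0, 0, 0, 0, 3, 0, 0, 0, 0, 2.5, 0, 0, 0, 0, 2, 0, 0, 0, 0, 1.5, 0, 0, 0, 0, 0.8, 0, 0, 0, 0, 0.5, 0, 0, 0, 0, 0.5, 0, 0, 0, 0]' --force 15

```text
time: 31.75
eef_pos: [0.5038, 0.1919, 0.0887]
eef_rot: [-0.022, 0.259, 0.963, -0.074]
wrist_force: [0.5, -0.6, -1.2]
finger_gap: 0.0123
grasp_force: 15.0
```

Run:
```python
from h import *
info();e,R,s=tool();print("TCP",trayc(e))
for h in(.005,):
    lip=e-.066*R[:,1]+.045*R[:,2];print("lip est",trayc(lip))
```

```text
t 31.75 G [0.5054 0.1944 0.1074] y az 59.9 z [-0.08  -0.131 -0.988] tilt 8.82 taz -121.5
q [ 0.398  0.437  1.733 -0.101  1.099 -0.595] F [ 0.5 -0.6 -1.2] gap 0.0123 gf 14.999927133321762
TCP [81.3 -1.2 43.8]
lip est [ 3.  -1.3 27.5]
```

The pads are flush on the post again, so the scoop now sits lip-up with its mouth at the end wall. I'll firm up the grip and lift gently.

jog_arm --plan '[0.5, 0, 0, 0, 0, 0.5, 0, -0.05, -0.3, 0, 0.5, 0, -0.1, -0.6, 0, 0.5, 0, -0.15, -1, 0, 0.5, 0, -0.2, -1.4, 0, 0.5, 0, -0.2, -1.4, 0, 0.5, 0, -0.2, -1.4, 0, 0.5, 0, -0.2, -1.4, 0, 0.5, 0, -0.15, -1, 0, 0.5, 0, -0.1, -0.5, 0, 0.5, 0, 0, 0, 0]' --force 40

```text
time: 32.85
eef_pos: [0.5046, 0.1921, 0.1807]
eef_rot: [-0.021, 0.259, 0.963, -0.073]
wrist_force: [0.0, -0.2, -1.4]
finger_gap: 0.0117
grasp_force: 40.0
```

Run:
```python
from h import *
info();e,R,s=tool();print("TCP",trayc(e))
lip=e-.066*R[:,1]+.045*R[:,2]
a=manip.grab_frame("top");b=manip.grab_frame("scene")
for n,im in(("top",a),("scene",b)):
    c=proj(n,lip+.03*R[:,1]-.008*R[:,2]);print(n,"scoop mid px",c.round(1))
    m=(im.min(2)>165).astype(np.uint8);k,l,st,ce=cv2.connectedComponentsWithStats(m)
    for i in range(1,k):
        if np.linalg.norm(ce[i]-c)<35 and st[i,4]>4: print(st[i],ce[i].round(1),im[l==i].mean(0).round())
    # any balls left in the pocket
    for x in(.008,.023,.035):
        print([im[tuple(np.clip(proj(n,(lambda d:d["low"]+x*d["X"]+y*np.cross(d["N"],d["X"])+.0075*d["N"])(np.load("tray.npz"))).round().astype(int)[::-1],0,[383,511]))].tolist() for y in(-.018,-.008,0.002,.012)])
```

```text
t 32.85 G [0.5061 0.1946 0.1995] y az 59.9 z [-0.079 -0.13  -0.988] tilt 8.75 taz -121.1
q [ 0.398  0.354  1.609 -0.093  1.303 -0.616] F [ 0.  -0.2 -1.4] gap 0.0117 gf 39.999632835388184
TCP [103.7  -1.8 133. ]
top scoop mid px [271.  161.4]
[288 161   5  10  20] [289.8 165.4] [179. 202. 172.]
[283 162   5  11  22] [285.2 167.1] [180. 204. 174.]
[[148, 170, 142], [143, 166, 137], [137, 158, 130], [104, 119, 102]]
[[166, 189, 158], [160, 184, 153], [157, 179, 150], [152, 176, 146]]
[[136, 157, 130], [159, 182, 153], [156, 179, 149], [150, 173, 145]]
scene scoop mid px [280.8 176.4]
[256 144  20   9  97] [266.5 147.6] [234. 235. 232.]
[295 152   5   2   6] [296.8 152.7] [172. 176. 186.]
[256 156  17   9  86] [265.8 160.1] [182. 177. 177.]
[292 159  11   4  26] [297.5 160.5] [182. 176. 171.]
[266 163  23  16 155] [276.4 172.8] [217. 214. 208.]
[232 164  31  12  80] [248.9 169.9] [184. 183. 188.]
[285 164  11   7  57] [289.1 167. ] [224. 230. 225.]
[272 180  15   4  49] [278.4 181.4] [206. 205. 210.]
[306 182   4   3  10] [307.5 183.2] [208. 202. 198.]
[[67, 67, 69], [67, 68, 69], [66, 65, 69], [67, 67, 70]]
[[68, 68, 70], [67, 67, 70], [67, 67, 71], [81, 81, 85]]
[[91, 92, 96], [157, 159, 164], [134, 134, 138], [133, 134, 138]]
```

The scene mask shows a whitish patch inside the lifted scoop, which should be the balls. Next I'll work out a gentle carry to the jar with Δ=80° of turn, then a pour turning about the lip.

Run:
```python
from h import *
e,R,s=tool();J=np.array([.5145,.400])
def rot(d):return Ro.from_rotvec(np.radians(d)*np.array([0,0,1])).as_matrix()
def tcp(D,ez):
    Rt=R0@rot(D);v=-.066*Rt[:,1]+.045*Rt[:,2];return np.array([J[0]-v[0],J[1]-v[1],ez])
R0=R
tgt=tcp(80,.15);print(tgt)
w=np.array([.4,.8,1.2]+[1.5]*9+[1.5,1.2,.8,.4]);w/=w.sum();p=e.copy();Rc=R.copy()
for f in w:
    print("0.5,",", ".join(str(round(x,2)) for x in 100*Rc.T@(f*(tgt-e))),", 5,",end=" ");Rc=Rc@rot(5)
print("\npour");p=tgt
ds=list(np.arange(80,166,6.07))
ez=np.linspace(.15,.126,len(ds))
for i in range(1,len(ds)):
    q=tcp(ds[i],ez[i]);Rc=R0@rot(ds[i-1]);print("0.5,",", ".join(str(round(x,2)) for x in 100*Rc.T@(q-p)),", 6.07,",end=" ");p=q
```

```text
[0.58001416 0.38304494 0.15      ]
0.5, 0.06, 0.42, -0.0 , 5, 0.5, 0.19, 0.82, -0.01 , 5, 0.5, 0.4, 1.2, -0.01 , 5, 0.5, 0.62, 1.45, -0.02 , 5, 0.5, 0.75, 1.39, -0.02 , 5, 0.5, 0.87, 1.32, -0.02 , 5, 0.5, 0.98, 1.23, -0.02 , 5, 0.5, 1.08, 1.14, -0.02 , 5, 0.5, 1.18, 1.05, -0.02 , 5, 0.5, 1.26, 0.94, -0.02 , 5, 0.5, 1.34, 0.83, -0.02 , 5, 0.5, 1.41, 0.71, -0.02 , 5, 0.5, 1.46, 0.58, -0.02 , 5, 0.5, 1.21, 0.36, -0.01 , 5, 0.5, 0.82, 0.17, -0.01 , 5, 0.5, 0.42, 0.05, -0.0 , 5, 
pour
0.5, -0.66, -0.03, 0.27 , 6.07, 0.5, -0.66, -0.03, 0.28 , 6.07, 0.5, -0.65, -0.04, 0.28 , 6.07, 0.5, -0.66, -0.04, 0.27 , 6.07, 0.5, -0.66, -0.05, 0.27 , 6.07, 0.5, -0.66, -0.05, 0.27 , 6.07, 0.5, -0.66, -0.05, 0.26 , 6.07, 0.5, -0.66, -0.06, 0.26 , 6.07, 0.5, -0.67, -0.06, 0.25 , 6.07, 0.5, -0.67, -0.06, 0.24 , 6.07, 0.5, -0.67, -0.06, 0.23 , 6.07, 0.5, -0.68, -0.07, 0.23 , 6.07, 0.5, -0.68, -0.07, 0.22 , 6.07, 0.5, -0.69, -0.07, 0.2 , 6.07,
```

jog_arm --plan '[0.5, 0.06, 0.42, 0, 5, 0.5, 0.19, 0.82, -0.01, 5, 0.5, 0.4, 1.2, -0.01, 5, 0.5, 0.62, 1.45, -0.02, 5, 0.5, 0.75, 1.39, -0.02, 5, 0.5, 0.87, 1.32, -0.02, 5, 0.5, 0.98, 1.23, -0.02, 5, 0.5, 1.08, 1.14, -0.02, 5, 0.5, 1.18, 1.05, -0.02, 5, 0.5, 1.26, 0.94, -0.02, 5, 0.5, 1.34, 0.83, -0.02, 5, 0.5, 1.41, 0.71, -0.02, 5, 0.5, 1.46, 0.58, -0.02, 5, 0.5, 1.21, 0.36, -0.01, 5, 0.5, 0.82, 0.17, -0.01, 5, 0.5, 0.42, 0.05, 0, 5, 0.5, 0, 0, 0, 0]'

```text
time: 34.65
eef_pos: [0.5803, 0.3837, 0.1491]
eef_rot: [0.031, 0.817, 0.571, -0.072]
wrist_force: [-0.5, -0.3, -2.9]
finger_gap: 0.0115
grasp_force: 40.0
```

Run:
```python
from h import *
info();e,R,s=tool();lip=e-.066*R[:,1]+.045*R[:,2];print("lip",lip)
a=manip.grab_frame("top");b=manip.grab_frame("scene");np.save("top4.npy",a);np.save("scene4.npy",b)
for n,im in(("top",a),("scene",b)):
    print(n,proj(n,lip).round(),proj(n,lip+.055*R[:,1]).round())
    m=(im.min(2)>165).astype(np.uint8);k,l,st,ce=cv2.connectedComponentsWithStats(m)
    for i in range(1,k):
        if np.linalg.norm(ce[i]-proj(n,lip))<75 and st[i,4]>8: print(st[i],ce[i].round(1),im[l==i].mean(0).round(), onfloor(n,*ce[i],.0075))
```

```text
t 34.65 G [0.5818 0.3862 0.1678] y az -20.2 z [-0.082 -0.132 -0.988] tilt 8.95 taz -121.7
q [ 0.598  0.63   1.216 -0.064  1.438  0.962] F [-0.5 -0.3 -2.9] gap 0.0115 gf 40.000625252723694
lip [0.51468925 0.40055767 0.10669861]
top [183. 150.] [191. 132.]
[192  96   3   5  13] [193.  98.] [203. 207. 203.] [319.1 -44. ]
[141 103   7   5  25] [143.7 105.3] [212. 220. 219.] [420.6  47.6]
[215 125  25  19  73] [223.2 134. ] [203. 203. 193.] [194.5  -5.4]
[219 146  10   9  40] [223.6 150. ] [214. 218. 212.] [169.4  32.4]
[121 165  15  17 171] [128.1 173.6] [225. 225. 220.] [358.3 229.5]
[138 174   3   4  11] [139.1 175.4] [211. 209. 202.] [330.8 218.2]
scene [246. 155.] [263. 155.]
[276 139  39  18 302] [300.1 146.2] [198. 200. 208.] [328.1 -81.3]
[256 144  10   9  64] [260.7 148. ] [212. 211. 208.] [316.8  48.5]
[270 147   9   6  39] [273.3 149.4] [233. 232. 227.] [309.4   7.4]
[247 153  10   5  26] [250.6 154.9] [201. 200. 205.] [279.8  81.3]
[257 157  16   8  75] [266.3 160.5] [181. 177. 176.] [252.3  31.2]
[292 159  11   4  23] [297.4 160.5] [181. 175. 170.] [253.4 -67.6]
[202 160  11   8  58] [206.6 163.4] [214. 206. 203.] [235.3 219. ]
[277 163  19   6  73] [285.6 165.6] [230. 232. 229.] [227.9 -28.9]
[246 165  12   3  14] [251.9 165.6] [178. 176. 182.] [226.5  76.5]
[232 167  15   9  23] [237.  172.5] [185. 183. 188.] [192.9 122.2]
[266 169  24   9  85] [276.  171.6] [216. 212. 205.] [198.4   2.2]
[249 173  11   3  12] [254.2 174.2] [184. 183. 188.] [185.3  69.1]
[306 182   4   3  10] [307.5 183.2] [206. 201. 196.] [146.5 -90.6]
[226 220   6   3  13] [228.6 221.1] [231. 218. 214.] [-11.3 138.7]
[215 222   9   4  20] [219.4 223.6] [250. 233. 232.] [-20.8 163.4]
```

Run:
```python
import numpy as np
a=np.load("top4.npy").min(2);print("pocket max",a[150:185,255:290].max(), "before",np.load("top0.npy").min(2)[150:185,255:290].max());print(a[155:178:2,255:288:2])
```

```text
pocket max 147 before 230
[[ 75  73  70  71  70  69  68  64  51  67  73  48  32  30  29  28  28]
 [ 75  72  71  70  70  69  66  66  55  53  77  83  66  40  31  27  27]
 [ 73  72  72  71  71  69  70  69  66  59  51  61  80  79  63  55  32]
 [ 74  72  72  70  71  69  68  70  68  68  63  53  52  71  92 101  59]
 [ 75  73  71  70  71  69  69  69  68  68  68  66  59  49  59  82  75]
 [ 89  75  71  70  71  67  69  68  68  69  68  68  66  53  44  62  45]
 [104  85  71  71  71  72  68  68  70  68  68  67  62  46  51  49  30]
 [109 101  83  73  71  70  68  68  69  68  68  66  53  46  51  32  25]
 [109 105  96  80  69  71  69  69  68  68  68  59  45  55  41  27  26]
 [ 96  86  78  73  65  68  68  68  70  69  63  48  51  52  30  25  28]
 [ 85  99 116 115  71  62  66  69  69  69  55  46  54  37  28  27  27]
 [108 106 125 133 118  79  63  66  69  62  47  52  42  30  28  28  29]]
```

jog_arm --plan '[0.5, -0.66, -0.03, 0.27, 6, 0.5, -0.66, -0.03, 0.28, 6, 0.5, -0.65, -0.04, 0.28, 6, 0.5, -0.66, -0.04, 0.27, 6, 0.5, -0.66, -0.05, 0.27, 6, 0.5, -0.66, -0.05, 0.27, 6, 0.5, -0.66, -0.05, 0.26, 6, 0.5, -0.66, -0.06, 0.26, 6, 0.5, -0.67, -0.06, 0.25, 6, 0.5, -0.67, -0.06, 0.24, 6, 0.5, -0.67, -0.06, 0.23, 6, 0.5, -0.68, -0.07, 0.23, 6, 0.5, -0.68, -0.07, 0.22, 6, 0.5, -0.69, -0.07, 0.2, 6, 0.5, 0, 0, 0, 0, 0.5, 0, 0, 0, 0, 0.5, 0, 0, 0, 0]'

```text
time: 36.45
eef_pos: [0.5024, 0.3424, 0.1271]
eef_rot: [0.07, 0.99, -0.122, -0.031]
wrist_force: [-0.1, 0.6, -1.9]
finger_gap: 0.0123
grasp_force: 40.0
```

Run:
```python
from h import *
info();e,R,s=tool();lip=e-.066*R[:,1]+.045*R[:,2];print("lip",lip,"lip dir",-R[:,1])
```

```text
t 36.45 G [0.5039 0.3448 0.1458] y az -103.9 z [-0.079 -0.131 -0.988] tilt 8.79 taz -121.3
q [ 0.613  0.507  1.499 -0.064  1.277  2.452] F [-0.1  0.6 -1.9] gap 0.0123 gf 39.999754428863525
lip [0.51450821 0.39987761 0.07295712] lip dir [ 0.23691167  0.96049169 -0.14604306]
```

The pocket is empty (no bright ball pixels), so all six were scooped. The lip is now tipped down over the jar centre. I'll shake briefly, then lift and move away.

jog_arm --plan '[0.5, 0, 0.8, 0, 0, 0.5, 0, -0.8, 0, 0, 0.5, 0, 0.8, 0, 0, 0.5, 0, -0.8, 0, 0, 0.5, 0, 0, 0, 0, 0.5, 0, 0, 0, 0, 0.5, 0, 0, -1.5, 0, 0.5, 0, 0, -2, 0]'

```text
time: 37.25
eef_pos: [0.5041, 0.3466, 0.1607]
eef_rot: [0.071, 0.989, -0.123, -0.033]
wrist_force: [0.4, -0.0, -1.7]
finger_gap: 0.0118
grasp_force: 40.0
```

Run:
```python
from h import *
info();to([.40,.285,.16]);to([.40,.285,.075])
b=manip.grab_frame("scene");a=manip.grab_frame("top");np.save("top5.npy",a)
for n,im in(("top",a),("scene",b)):
    J=proj(n,[.5145,.40,.02]);print(n,J)
    x,y=J.round().astype(int);print(im.min(2)[y-14:y+14:2,x-16:x+16:2])
```

```text
t 37.25 G [0.5056 0.3492 0.1794] y az -103.9 z [-0.082 -0.133 -0.988] tilt 9.0 taz -121.8
q [ 0.617  0.49   1.44  -0.062  1.357  2.452] F [ 0.4 -0.  -1.7] gap 0.0118 gf 39.99977946281433
shift cm [-8.54  8.38  3.64] n>= 2.5
shift cm [-8.14  7.12 12.04] n>= 3.2
top [187.6101739  154.43532575]
[[ 62  62  64  64  64  67  78  83  63  44  42  44  51  70 142 151]
 [ 61  61  62  65  71  78  72  58  44  40  41  52  51  53  99 154]
 [ 69  71  75  76  73  63  51  39  39  41  51  57  50  50  58 127]
 [ 59  61  59  53  49  43  41  37  39  45  57  54  46  52  49  69]
 [ 69  52  47  42  42  41  41  46  50  55  59  50  47  52  59  94]
 [113  90  61  55  61  60  57  66  77  68  61  57  57  85 126 152]
 [102  92  69  66  66  75  89 106  72  58  62  73 113 146 158 158]
 [ 88 102  72  67  65  74 126 136 111  79  91 129 150 157 157 154]
 [102 155 147 137 106  96 160 189 143 119 140 150 153 155 154 150]
 [ 98 155 173 189 204 201 194 186 158 144 148 150 151 152 149 146]
 [114 137 168 177 218 232 198 154 146 144 146 148 150 149 145 137]
 [170 122 160 170 179 193 164 147 146 145 145 147 149 145 141 136]
 [1
[... 404 characters left out ...]
 127 129 135 134 135 118 124]
 [ 44  63 169 192 123 121 126 127 126 126 130 135 136 135 154 126]
 [ 40  74 111 131 151 174 190 234 214 219 207 154 147 126 116 107]
 [ 37  77 133 130 117 114 119 122 128 128 123 120 109 114 115 133]
 [ 38  73 132 134 128 130 125 124 121 122 120 123 123 117 114 111]
 [ 38  61 132 134 134 130 128 126 125 123 124 120 123 117 114 110]
 [ 41  57 132 134 133 133 129 125 126 125 122 122 120 120 104 110]
 [ 38  42 133 135 133 132 131 125 125 126 124 121 121 116 104 117]
 [ 35  37  98 134 134 131 129 128 125 125 125 123 119 116 101 119]
 [ 40  43  42  74 131 133 128 126 126 124 124 124 120 116  71 119]
 [ 35  41  36  37  40  59  87 115 122 123 105  84  55  34  25 118]]
```

jog_arm --plan '[0.5, -1.4, 1.4, 0.6, 0, 0.5, -1.4, 1.4, 0.6, 0, 0.5, -1.4, 1.4, 0.6, 0, 0.5, -1.4, 1.4, 0.6, 0, 0.5, -1.4, 1.4, 0.6, 0, 0.5, -1.4, 1.4, 0.6, 0, 0.5, 0, 0, 0, 0]'

```text
time: 38.05
eef_pos: [0.3976, 0.2805, 0.141]
eef_rot: [0.072, 0.989, -0.123, -0.033]
wrist_force: [0.9, -0.3, -1.6]
finger_gap: 0.012
grasp_force: 40.0
```

Run:
```python
from h import *
info();e,R,s=tool();lip=e-.066*R[:,1]+.045*R[:,2];print("lip",lip)
to([.40,.285,.078])
a=manip.grab_frame("top");np.save("top6.npy",a)
J=proj("top",[.5145,.40,.015]);x,y=J.round().astype(int);print(J)
print(a.min(2)[y-18:y+18:1,x-16:x+20:1][::2])
L=proj("top",lip+.03*R[:,1]);x,y=L.round().astype(int);print(L,a.min(2)[y-12:y+12:2,x-12:x+12:2])
```

```text
t 38.05 G [0.3992 0.2831 0.1597] y az -103.9 z [-0.084 -0.134 -0.988] tilt 9.07 taz -122.1
q [ 0.631  0.321  1.771 -0.063  1.197  2.476] F [ 0.9 -0.3 -1.6] gap 0.012 gf 39.999775886535645
lip [0.40957332 0.337872   0.08664404]
shift cm [ 0.42 -1.43  8.04] n>= 1.6
[187.83919984 154.65730072]
[[ 46  54  73 103 137 167 188 201 204 198 188 180 175 174 177 186 200 205
  199 185 163 132  96  70  51  45  46  57  71  78  72  61  51  46  49  47]
 [ 96 144 181 196 192 178 161 146 130 122 123 123 123 125 131 137 141 146
  160 177 190 195 192 165 121  83  71  80  99 116 113  97  77  62  53  48]
 [188 204 190 160 130 111 104 111 131 154 176 195 210 221 228 228 227 222
  214 197 178 167 168 166 145 123 111 101 103 116 133 133 120  98  78  58]
 [176 145 114 103 118 142 161 182 210 231 238 241 242 242 242 243 242 241
  240 239 235 223 193 153 127 124 132 130 116 108 124 142 147 137 115  91]
 [122  97  95 155 227 245 245 233 213 215 233 240 242 242 241 242 243 245
  241 227 192 160 140 122 108 105 122 138 144 136 119 119 140 151 146 126]
 [ 93  90 118 181 235 247 248 240 231 232 239 243 243 243 242 2
[... 1815 characters left out ...]
8 176 173 171 168 166 164 161 159 158 155 153 152 150 147]]
[215.35995371 191.5204879 ] [[123 115 103 107 131 103  74  71  91 113 145 139]
 [110 104 114 147 138  84  71  71  94  78  98 148]
 [100 129 162 150  99  74  72  79 103  62  54 120]
 [146 166 144 105  76  75  71  89  88  47  41  70]
 [151 136  93  73  69  69  73  80  57  41  40  52]
 [ 86  75  66  65  66  71  79  61  43  40  43  50]
 [ 65  65  64  69  77  76  61  45  42  44  49  58]
 [ 73  72  77  74  63  49  43  43  52  61  52  55]
 [ 63  55  51  51  47  55  67  72  67  66  62  57]
 [ 67  65  64  69  72 104 115  89  63  65  68  69]
 [ 50  55  63  64  70 106 113  82  69  70  71  74]
 [ 45  45  44  45  44  50  56  65  68  71  77  96]]
```

jog_arm --plan '[0.5, 0.1, -0.35, 2.1, 0, 0.5, 0.1, -0.35, 2.1, 0, 0.5, 0.1, -0.35, 2, 0, 0.5, 0.1, -0.35, 1.8, 0, 0.5, 0, -0.05, 0.3, 0, 0.5, 0, 0, 0, 0]'

```text
time: 38.7
eef_pos: [0.4019, 0.2849, 0.0574]
eef_rot: [0.07, 0.989, -0.123, -0.032]
wrist_force: [-0.8, -0.2, -1.2]
finger_gap: 0.0122
grasp_force: 40.0
```

jog_arm --plan '[0.5, 0, 0, 0.15, 0, 0.5, 0, 0, 0, 0]'

```text
time: 38.9
eef_pos: [0.4016, 0.2847, 0.0567]
eef_rot: [0.07, 0.99, -0.123, -0.031]
wrist_force: [0.6, -0.3, -1.7]
finger_gap: 0.0121
grasp_force: 40.0
```

jog_arm --plan '[0.5, 0, 0, 0.15, 0, 0.5, 0, 0, 0.1, 0, 1.5, 0, 0, 0, 0, 2, 0, 0, 0, 0, 2.5, 0, 0, 0, 0, 3, 0, 0, 0, 0, 4, 0, 0, 0, 0, 5, 0, 0, 0, 0, 6, 0, 0, 0, 0, 6, 0, 0, -0.5, 0, 6, 0, 0, -2, 0, 6, 0, 0, -4, 0, 6, 0, 0, -4, 0, 6, 0, 0, -4, 0]'

```text
time: 40.3
eef_pos: [0.4125, 0.3032, 0.1989]
eef_rot: [0.07, 0.989, -0.123, -0.032]
wrist_force: [0.4, 1.1, -1.0]
finger_gap: 0.0602
grasp_force: 0.0
```

Run:
```python
from h import *
info();to([.30,.62,.35])
```

```text
t 40.3 G [0.414  0.3057 0.2177] y az -103.9 z [-0.08  -0.131 -0.988] tilt 8.8 taz -121.4
q [ 0.648  0.308  1.63  -0.057  1.346  2.483] F [ 0.4  1.1 -1. ] gap 0.0602 gf 0.0
shift cm [-19.41 -25.53 -16.27] n>= 7.2
```

jog_arm --plan '[6, 0, 0, -2, -7, 6, 0, 0, -2, -7, 6, 0, 0, -2, -7, 6, 0, 0, -2, -7, 6, 0, 0, -2, -7, 6, 0, 0, -2, -7, 6, 0, 0, -2, -7, 6, 0, 0, -2, -7, 6, 0, 0, 0, -7]'

```text
time: 41.2
eef_pos: [0.4262, 0.3248, 0.3582]
eef_rot: [0.042, 0.907, 0.415, -0.061]
wrist_force: [-0.3, -0.0, 0.2]
finger_gap: 0.0596
grasp_force: 0.0
```

Run:
```python
from h import *
info();to([.12,.5,.40])
```

```text
t 41.2 G [0.4276 0.3273 0.377 ] y az -40.7 z [-0.075 -0.127 -0.989] tilt 8.5 taz -120.6
q [ 0.664  0.282  1.273 -0.055  1.725  1.372] F [-0.3 -0.   0.2] gap 0.0596 gf 0.0
shift cm [ -7.38 -34.51  -2.16] n>= 7.1
```

jog_arm --plan '[6, -0.9, -4.3, -0.3, -3, 6, -0.9, -4.3, -0.3, -3, 6, -0.9, -4.3, -0.3, -3, 6, -0.9, -4.3, -0.3, -3, 6, -0.9, -4.3, -0.3, -3, 6, -0.9, -4.3, -0.3, -3, 6, -0.9, -4.3, -0.3, -3, 6, -0.9, -4.3, -0.3, -3, 6, 0, 0, 0, 0]'

```text
time: 42.1
eef_pos: [0.0934, 0.4409, 0.3919]
eef_rot: [0.028, 0.8, 0.595, -0.071]
wrist_force: [0.7, 0.3, 0.2]
finger_gap: 0.0602
grasp_force: 0.0
```

Run:
```python
from h import *
info()
a=manip.grab_frame("top");b=manip.grab_frame("scene");np.save("t7.npy",a);np.save("s7.npy",b)
a0=np.load("top0.npy")
# bystander change
for nm,p in(("usb",[.34,.23,.005]),("cover",[.437,.047,.016])):
    x,y=proj("top",p).round().astype(int);print(nm,np.abs(a[y-9:y+10,x-9:x+10].astype(int)-a0[y-9:y+10,x-9:x+10]).mean())
b0=np.load("scene0.npy");d=np.abs(b.astype(int)-b0).max(2);m=(d>40).astype(np.uint8);m=cv2.morphologyEx(m,cv2.MORPH_OPEN,np.ones((2,2),np.uint8));k,l,s,c=cv2.connectedComponentsWithStats(m)
print([s[i].tolist() for i in range(1,k) if s[i,4]>12])
# jar balls
J=proj("top",[.5145,.40,.015]);x,y=J.round().astype(int);np.set_printoptions(linewidth=220)
print(a.min(2)[y-18:y+18:2,x-18:x+19])
g=a.min(2);t=(g>200).astype(np.uint8);k,l,s,c=cv2.connectedComponentsWithStats(t)
print([(s[i].tolist(),ray("top",*c[i],.0155)[:2].round(3).tolist()) for i in range(1,k) if s[i,4]>5 and 120<c[i][0]<330 and 100<c[i][1]<250])
g=b.min(2);t=(g>150).astype(np.uint8);k,l,s,c=cv2.connectedComponentsWithStats(t)
print([(s[i].tolist(),b[l==i].mean(0).round().tolist()) for i in range(1,k) if s[i,4]>5 and 200<c[i][0]<330 and 140<c[i][1]<250])
```

```text
t 42.1 G [0.0949 0.4434 0.4107] y az -16.9 z [-0.081 -0.129 -0.988] tilt 8.73 taz -122.1
q [1.304 0.137 1.38  0.045 1.77  1.601] F [0.7 0.3 0.2] gap 0.0602 gf 0.0
usb 19.354570637119114
cover 0.8550323176361958
[[14, 0, 53, 250, 1829], [30, 0, 31, 138, 907], [59, 0, 58, 26, 665], [76, 13, 7, 5, 30], [48, 20, 80, 63, 1372], [100, 41, 10, 12, 57], [84, 47, 6, 6, 27], [85, 56, 31, 21, 220], [0, 60, 27, 115, 238], [87, 66, 34, 72, 1441], [108, 67, 3, 5, 14], [0, 128, 13, 66, 382], [266, 170, 26, 11, 150], [206, 174, 38, 42, 760], [26, 176, 3, 8, 16], [264, 181, 34, 25, 423], [28, 185, 6, 21, 42], [9, 201, 14, 45, 174], [274, 200, 5, 5, 18], [33, 207, 3, 8, 16], [180, 207, 5, 4, 19], [260, 207, 7, 8, 31], [272, 211, 17, 2, 34], [295, 213, 5, 3, 14], [35, 216, 3, 8, 16], [220, 221, 13, 5, 40], [37, 225, 4, 12, 24], [215, 224, 5, 4, 15], [139, 231, 9, 19, 48], [150, 235, 10, 24, 143], [40, 238, 3, 8, 16], [42, 247, 3, 8, 16], [84, 253, 12, 10, 53], [160, 270, 32, 30, 468], [204, 316, 9, 15, 85]]
[[ 53  53  54  62  80 112 146 177 200 211 213 208 199 191 186 186 188 196 210 216 210 197 173 14
[... 3330 characters left out ...]
 5, 40], [172.0, 169.0, 164.0]), ([202, 160, 11, 9, 71], [203.0, 196.0, 192.0]), ([232, 163, 31, 14, 116], [181.0, 179.0, 183.0]), ([266, 163, 30, 15, 206], [223.0, 225.0, 219.0]), ([210, 175, 4, 2, 6], [168.0, 162.0, 158.0]), ([224, 181, 17, 29, 159], [176.0, 170.0, 165.0]), ([306, 182, 4, 4, 12], [197.0, 192.0, 187.0]), ([263, 219, 8, 5, 24], [170.0, 171.0, 178.0]), ([227, 220, 5, 3, 10], [176.0, 167.0, 163.0]), ([215, 222, 9, 4, 19], [224.0, 205.0, 200.0]), ([272, 223, 6, 1, 6], [153.0, 152.0, 157.0]), ([284, 223, 8, 1, 8], [154.0, 153.0, 158.0]), ([316, 227, 20, 7, 20], [156.0, 160.0, 161.0]), ([269, 228, 5, 2, 6], [160.0, 162.0, 172.0]), ([282, 241, 13, 11, 106], [219.0, 215.0, 213.0])]
```

The jar shows exactly six ball highlights, and the post is standing. The memory-stick area changed brightness, so I'll check whether the stick moved.

```bash
python3 - <<'E'
import numpy as np,cv2
def red(im,x0,y0,x1,y1):
    c=im[y0:y1,x0:x1].astype(int);m=((c[:,:,0]-c[:,:,1])>50);ys,xs=np.where(m);return xs.mean().round(2)+x0,ys.mean().round(2)+y0,m.sum()
for f in("top0","top4","t7"):
    im=np.load(f+".npy");print(f,red(im,230,195,260,235),im[200:226:3,243])
for f in("scene0","s7"):
    im=np.load(f+".npy");print(f,red(im,205,210,240,235))
E
python3 - <<'E'
from h import *
b=np.load("s7.npy")
# scoop post: white column extent in scene
g=b.min(2).astype(int)
print([(y,np.where(g[y,215:250]>140)[0].tolist()) for y in range(176,214,3)])
for p in((.40,.285,.1),(.40,.285,.0)):print(proj("scene",p))
E
```

```text
top0 (np.float64(243.41), np.float64(216.22), np.int64(54)) [[ 44  45  46]
 [ 47  48  49]
 [226 223 215]
 [251 251 249]
 [236 143 140]
 [251 246 247]
 [252 252 252]
 [232 226 219]
 [148  94  90]]
top4 (np.float64(nan), np.float64(nan), np.int64(0)) [[158 181 151]
 [159 181 151]
 [158 181 151]
 [157 179 150]
 [156 178 149]
 [155 179 148]
 [154 177 146]
 [131 151 125]
 [134 154 127]]
t7 (np.float64(243.29), np.float64(219.49), np.int64(49)) [[ 45  45  45]
 [ 38  40  41]
 [153 150 144]
 [200 196 187]
 [169  93  90]
 [226 212 201]
 [237 234 228]
 [250 246 246]
 [215 118 118]]
scene0 (np.float64(220.21), np.float64(224.78), np.int64(67))
s7 (np.float64(220.14), np.float64(224.91), np.int64(65))
[(176, [26, 28, 29, 30, 31, 32, 33, 34]), (179, []), (182, [14, 15, 16, 17, 18, 19, 20, 21, 22]), (185, [14, 15, 16, 17, 20, 21]), (188, [14, 15, 16, 17, 18, 19, 20, 21]), (191, [14, 15, 16, 17, 18, 19, 20, 21]), (194, [14, 15, 16, 17, 18, 19, 20, 21]), (197, [14, 15, 16, 17, 18, 19, 20, 21]), (200, [14, 15, 16, 17, 18, 19, 20, 21, 23]), (203, [8, 9, 10, 11, 12, 13, 14, 15, 16, 17, 18, 19, 20, 21, 22, 25]), (206, [9, 10, 15, 16, 17, 18, 19, 20, 21, 22]), (209, [15, 16, 17, 18, 19, 20, 21, 22, 23, 24, 25]), (212, [11, 12, 13, 14, 15])]
[231.22661162 180.29494554]
[231.77758681 209.84956213]<stdin>:3: RuntimeWarning: Mean of empty slice.
  ret = ret.dtype.type(ret / rcount)
```

The stick has not moved (same scene centroid; only a shadow falls on it). The scoop post is vertical.

```bash
python3 -c "
from plant import manip
print(manip.hand_in())"
```

```text
the job is handed in; nothing more can be done
None
```

I handed the job in at about 42 s: tray left at its upper stop, all six balls in the jar by camera count, scoop back upright, memory stick and cover-glass box unmoved (bottles not re-measured); no verdict came back.

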